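# Walk the storage canister onto its board

## Task

Walk the heavy square canister with the block handle up onto the wooden board, under the wire shelf, until it stands squarely against the stop rail, midway between its two neighbours. Do not lift it off: tip up its side nearest the robot, swing that leading corner forward and set it down on the board while the far leading corner is still on the counter; then rock it over onto the near corner, swing the far one up over the board, and go on until it is home. Set it down and push it home gently, let go of it, and do not disturb the other things on the counter and board.

Things in the scene. Friction and masses are not known exactly. Their poses are not given: they have to be found in the camera images.
- canister: Square steel canister 110 x 110 mm, 200 mm tall with lid and handle, 0.64 to 0.96 kg, evenly filled. Stands on four 20 x 20 mm rubber corner feet 8 mm high, open between them. Origin: centre of its underside at sole level; z up, x its leading side (towards the stop rail), y its side nearest the robot. Starts on the counter right of the board, roughly facing it. Its pose is hidden while held.
- handle (a point): Centre of the canister's wooden block handle, 176 mm above the soles, on its axis: 90 mm long in canister x, 28 mm thick in y, 152 to 200 mm high, on a flat 112 x 112 mm lid (top at 152 mm).
- lead_near (a point): sole corner of the canister's leading foot nearer the robot: the outermost point at sole level, at (55, 55, 0) mm in the canister's frame
- lead_far (a point): same, leading foot farther from the robot, at (55, -55, 0) mm
- trail_near (a point): same, trailing foot nearer the robot, at (-55, 55, 0) mm
- trail_far (a point): same, trailing foot farther from the robot, at (-55, -55, 0) mm
- station: Fixed wooden board with stop rail and wire shelf. Origin on the counter under the canister's final place; x points to the stop rail (to the robot's left), y towards the robot. Board 5 mm thick, x = -70 to +85 mm, 420 mm long in y; its edge at x = -70 is a square step. Stop rail: face at x = +55 mm, top at 50 mm; a canister squarely against it has its centre at x = 0.
- shelf_edge (a point): Middle of the wire shelf's front bar, at (-40, 0, 320) mm from the station's origin. 10 mm steel bars from here to x = +100, y = -205 to +205 mm of the station; two legs behind, 16 mm thick, at x = +95; crockery to 90 mm high on its ends. A hand pointing straight down does not fit at the final place; one leaning 35 to 45 degrees, its back towards station -x, does.
- parking (a point): final place of the centre of the canister's underside: on the board's top, 5 mm above the counter, midway between the two neighbours; axes as the station's
- near_tin: bystander on the board on the robot's side of the place: square steel tin 80 mm wide, 157 mm high with its knob, origin at its underside centre
- far_tin: bystander on the board beyond the place: square white tin 80 mm wide, 132 mm high with its knob, origin at its underside centre
- mug: bystander: white mug, 80 mm wide, 95 mm high, on the counter beyond the canister's way
- jar: bystander: white jar, 72 mm wide, 110 mm high, on the counter behind the canister
- cups: bystander: stack of paper cups, 88 mm wide, 170 mm high, on the counter beyond the canister's way
Things that resemble listed ones, but are neither listed nor needed, are in the scene too. Leave any blue or purple look-alike of the canister alone.

How it is judged:
By the outcome, as a careful person would: the job done as asked, in the order asked, and still so for the second after the job is handed in, with the robot touching nothing.
It also fails if it takes over 72 s, if anything falls off the work surface, if the arm or the gripper's body presses on something with over 40 N, if the wrist force passes 120 N, or if a joint passes its speed limit or range.

## Robot

A 6-joint arm with a two-finger parallel gripper is mounted at the origin on the work surface. World frame = base frame: x ahead of the robot, y to its left, z up, the work surface at z = 0. Lengths are in mm, angles in rad, forces in N, time in s.
With the tool pointing down it reaches from about 150 to 775 mm from the base axis. Payload 6.1 kg.
Tool frame: the origin (TCP) lies on the centre line of the jaws, within the pads' length; the fingertips stand 8 mm ahead of it and the grasp point (between the pads) lies 11 mm behind it (robot.tips_ahead is the distance from the TCP to the fingertips, in mm); z points along the fingers, y is the line along which they close (so a half turn about z gives the same grasp; the last joint's range is limited). The gripper opens to 85 mm and grips with 20 to 120 N. Pads are 22 mm wide; open, the fingers measure 114 mm over their backs; the gripper's body (76 mm by 85 mm) begins 54 mm behind the grasp point. The pads swing forward as they close: fully open they stand 13 mm farther back than shut.
Start: joints at [1.298, 0.126, -0.04, 1.405, 0, 1.571], TCP at [141.444, 505.571, 239.295] pointing down, gripper open.
Joint ranges: [-2.72, 2.72], [-0.95, 1.95], [-1.27, 1.35], [-1.78, 2.02], [-1.46, 1.47], [-3.14, 3.14]. Speed limits (rad/s): [2.39, 2.39, 3.01, 3.14, 3.14, 3.14].

## Interface

Orientations are given as a rotation vector (axis times angle).
In Python, from station import robot gives the robot as it stands. The module is installed in compiled form; this text tells all that it offers.
- The arm moves only by the tool jog_arm, never from a script. Its argument "steps" is a list of rows, each an object of numbers: "ax", "ay", "az": the turn, a rotation vector about the tool's x, y, z as a fraction of full scale; "dx", "dy", "dz": the shift along the tool's x, y, z as a fraction of full scale; "fingers": the closure, from 0 (fully open) to 1 (shut). A call has 1 to 12 rows; each row shifts and turns the commanded pose from where the row before left it, along the tool's axes as they then stand; what a row does not reach is not made up. Full scale, the value 1, is 60 mm for a shift and 8 degrees for a turn. A row lasts 1/8 s, in which the tool goes at most 62.5 mm and 10.7 degrees, less where a joint would pass 70% of its speed; a pose out of reach is approached as far as the arm can. A call with a number of a shift or a turn outside -1 to 1 is refused whole. A call with a gripper value outside its range is refused whole. The fingers move at their own pace and stop on an object; "grip_force" is the grip in N (left out, the last holds). Time passes only in rows, so rows that do not move let the fingers close. It gives the time, the measured TCP pose, the force, the opening and the grip force at its end, in the units of the state.
- robot.read_state(): the state, without advancing time (a new reading comes with each control period).
- robot.snapshot(name): name is "side" or "top" or "wrist"; returns a dict with "frame" (480x640x3 uint8, red, green, blue), "z_map" (480x640 float32, mm along the optical axis (not along the pixel's ray), 0 where there is no reading), "camera_matrix" (3x3 intrinsics, pixels), "R" (3x3) and "t" (3): a world point X has camera coordinates R X + t; the wrist camera has in their place "mount" (4x4, takes a point from camera to tool coordinates, whose origin is the TCP and whose axes are the flange's). Camera axes: x right, y down, z forward; pixel columns grow to the right and rows downward; lengths in mm; the calibration is good to about 2 mm. The wrist camera is an equidistant fisheye: a pixel r from the principal point sees the ray r / f radians off the axis. A picture is of the moment at which its call begins: read the wrist's pose just before it.
- robot.close_job(): hands the job in; it is judged then, once.
The state is a dict: "clock": time; "joint_positions": joint angles; "qvel": joint speeds; "tau": joint torques, N m; "position": TCP position; "ee_rot": TCP orientation; "contact_force": force on the tool from outside, world axes, zero at the start; "moment": the same for the moment, N m; "opening": opening from 0.0 (shut) to 1.0 (fully open); "finger_force": force on a finger pad.
Only numpy, scipy, OpenCV 4.12 (cv2) and the standard library are available. Lean on these libraries where they do the work, as an engineer would, in place of code of your own. Each camera call takes 0.05 s, during which the arm holds its last target. There are 200 camera calls.

## Working session

There is one attempt and no reset: what is moved stays moved. The work goes in short steps, Python scripts to look and compute and a tool call to move; the robot and the scene stay as the last step left them, time stands still between calls to the robot, and variables do not carry over. Pictures are saved under pics/ and viewed, at most 10 in all, crops included, and the job is handed in when it is done.

Besides the shell and the picture viewer there is one more tool, called after "Call:" by a JSON object that holds its "name" and its "arguments". jog_arm: Moves the arm, as the interface text tells. Its arguments: {"type":"object","properties":{"steps":{"type":"array"},"grip_force":{"type":"number"}},"required":["steps"]}

```bash
mkdir -p pics
cat > h.py <<'E'
import numpy as np, cv2
from station import robot
from scipy.spatial.transform import Rotation as Ro
def snap(n):
    s=robot.snapshot(n); return s
def pts(s):
    K=s["camera_matrix"]; z=s["z_map"]; v,u=np.indices(z.shape)
    c=np.stack([(u-K[0,2])/K[0,0]*z,(v-K[1,2])/K[1,1]*z,z],-1)
    return (c-s["t"])@s["R"]   # R^T (c-t)
def save(s,f): cv2.imwrite("pics/"+f,s["frame"][:,:,::-1])
E
python3 - <<'E'
from h import *
st=robot.read_state(); print({k:np.round(v,3) for k,v in st.items()})
for n in("top","side"):
    s=snap(n); save(s,n+"0.png"); np.savez(n+"0.npz",**s); print(n,s["camera_matrix"].round(1).tolist(),s["R"].round(3).tolist(),s["t"].round(1))
E
```

```text
{'clock': np.float64(0.0), 'joint_positions': array([ 1.298,  0.126, -0.041,  1.405,  0.   ,  1.571]), 'qvel': array([-0.001, -0.   ,  0.001,  0.001,  0.002,  0.   ]), 'tau': array([ 1.0000e-03, -4.3591e+01,  3.5292e+01,  1.7000e-02,  0.0000e+00,
       -0.0000e+00]), 'position': array([141.329, 505.231, 238.546]), 'ee_rot': array([-4.270e-01, -3.112e+00,  2.000e-03]), 'contact_force': array([0.368, 0.242, 0.412]), 'moment': array([-0.038,  0.008, -0.045]), 'finger_force': np.float64(0.0), 'opening': np.float64(1.001)}
top [[492.0, 0.0, 328.2], [0.0, 492.0, 236.4], [0.0, 0.0, 1.0]] [[0.029, -0.999, -0.016], [-0.998, -0.028, -0.058], [0.057, 0.018, -0.998]] [ -96.3  579.1 1284.7]
side [[525.7, 0.0, 324.2], [0.0, 525.7, 239.5], [0.0, 0.0, 1.0]] [[0.354, -0.935, -0.003], [-0.891, -0.337, -0.303], [0.283, 0.11, -0.953]] [-299.4  502.4  989.3]
```

View pics/top0.png

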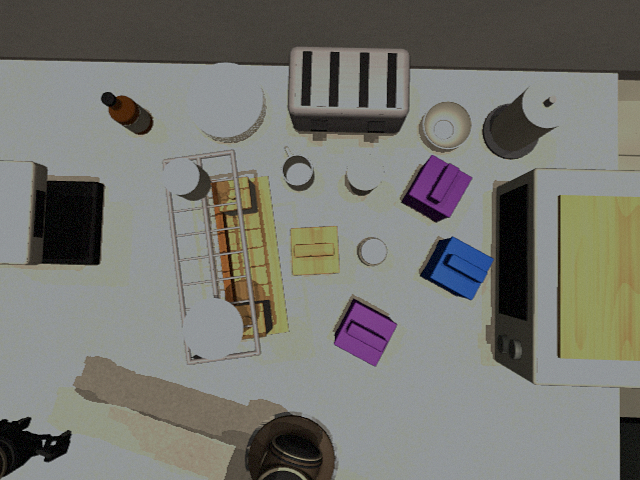

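View pics/side0.png

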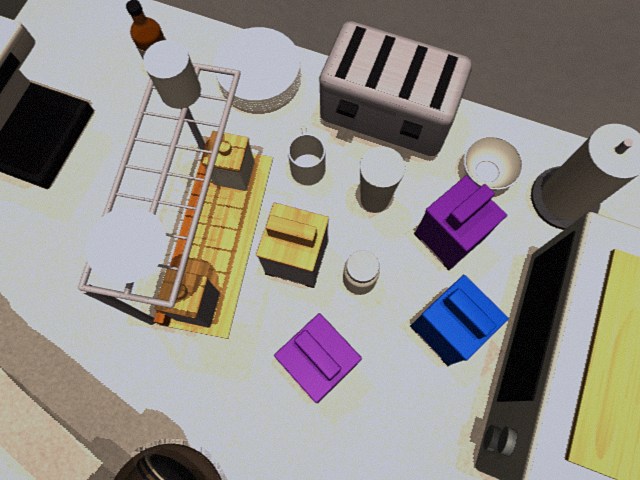

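The canister is the yellow‑lidded one, at top (315,250) and side (293,243). The board edge runs from top (265,178) to (287,330). The orange rail is at about (222,240). The tins are at about (237,195) and (255,318), partly under the shelf. The look-alikes are the blue one and two purple ones.

Run:
```python
from h import *
def rect(P): 
    (c,wh,a)=cv2.minAreaRect(P[:,:2].astype(np.float32)); return np.round(c,1),np.round(wh,1),round(a,2)
for n in("top","side"):
    s=dict(np.load(n+"0.npz")); P=pts(s); hsv=cv2.cvtColor(s["frame"],cv2.COLOR_RGB2HSV)
    z=P[...,2]; ok=s["z_map"]>0
    H,S,V=[hsv[...,i].astype(int) for i in range(3)]
    yel=(H>12)&(H<35)&(S>70)&ok
    box=np.zeros_like(ok)
    if n=="top": box[220:285,285:350]=1
    else: box[195:290,250:335]=1
    for lo,hi,nm in((140,165,"lid"),(190,210,"handle")):
        m=yel&box&(z>lo)&(z<hi); m=cv2.morphologyEx(m.astype(np.uint8),cv2.MORPH_OPEN,np.ones((3,3)))>0
        Q=P[m]; print(n,nm,len(Q),rect(Q),np.median(Q[:,2]).round(1))
    # board
    bx=np.zeros_like(ok)
    if n=="top": bx[160:345,200:292]=1
    else: bx[140:345,130:280]=1
    m=bx&yel&(z>-3)&(z<14); Q=P[m]; print(n,"board",len(Q),rect(Q),np.median(Q[:,2]))
    org=(H<13)&(S>140)&bx&ok&(V>60); Q=P[org&(z>35)&(z<65)]; print(n,"rail",len(Q),rect(Q),np.median(Q[:,2]))
    for lo,hi in((85,165),(290,345)):
        m=bx&(z>lo)&(z<hi); k,l,stt,cc=cv2.connectedComponentsWithStats(m.astype(np.uint8))
        for i in range(1,k):
            if stt[i,4]>40: Q=P[l==i]; print(n,"z",lo,hi,"n",len(Q),stt[i,:4],rect(Q),np.percentile(Q[:,2],[5,50,95]).round(1))
    print("counter z",np.median(z[300:340,300:330]) if n=="top" else np.median(z[290:310,370:400]))
for n,b in(("top",(150,345,150,350)),("side",(40,345,60,410))):
    im=cv2.imread(f"pics/{n}0.png")[b[0]:b[1],b[2]:b[3]]; im=cv2.convertScaleAbs(im,alpha=1.4,beta=20);im=cv2.resize(im,None,fx=2.2,fy=2.2,interpolation=cv2.INTER_CUBIC)[:590]
    cv2.imwrite(f"pics/{n}crop.png",im)
a=cv2.imread("pics/topcrop.png")
```

```text
top lid 1699 (array([540.3, -50.7]), array([111.8, 111.1]), 4.67) 152.9
top handle 480 (array([540.3, -50.8]), array([27.7, 89.2]), 4.69) 200.6
top board 4579 (array([526. , 111.6]), array([420.8, 197.8]), 9.56) 5.9231383407898655
top rail 206 (array([558.9, 193.1]), array([310.2,  19.4]), 9.52) 50.65475613380187
top z 85 165 n 56 [282 160  10  25] (array([734.8,  30.7]), array([62.7, 17.7]), 11.83) [86.3 94.8 99.6]
top z 85 165 n 370 [239 177  15  34] (array([677.7, 125.9]), array([80.5, 25.9]), 6.39) [ 92.1 117.3 121.7]
top z 85 165 n 385 [217 180  20  24] (array([678.9, 171.4]), array([55.2, 47.6]), 9.77) [114.3 118.6 139.5]
top z 85 165 n 127 [219 204  19   9] (array([638.8, 166.4]), array([15.3, 43.9]), 9.71) [ 96.  117.4 121.8]
top z 85 165 n 369 [255 302  14  36] (array([372.7,  72. ]), array([79.6, 23.6]), 12.88) [ 95.2 141.5 146.3]
top z 85 165 n 225 [235 304  18  22] (array([382.6, 114.7]), array([49.4, 41.2]), 14.52) [136.5 144.1 163.8]
top z 85 165 n 119 [242 327  12  13] (array([342., 103.]), array([28.3, 28.4]), 9.22) [138.9 142.8 148.4]
top z 290 345 n 1962 [200 160  6
[... 745 characters left out ...]
2 119.6]
side z 85 165 n 110 [269 203  11  14] (array([578.1,  -2.2]), array([26. , 20.3]), 4.45) [148.5 151.6 154.3]
side z 85 165 n 673 [256 227  24  42] (array([511. , -21.2]), array([58.7, 47.4]), 4.83) [ 99.2 151.2 154.9]
side z 85 165 n 361 [157 269  21  32] (array([373.6, 128.7]), array([59.4, 30.6]), 6.87) [139.  141.9 144.9]
side z 85 165 n 1507 [155 272  58  50] (array([368.1, 101. ]), array([80.8, 79.1]), 8.24) [ 94.4 141.4 158.3]
side z 85 165 n 107 [130 305  13  14] (array([305.7, 174.8]), array([ 7.8, 15.6]), 89.34) [ 89.  118.6 144.7]
side z 290 345 n 2625 [130 140  92 168] (array([448.3, 111.1]), array([278.1, 148.8]), 20.36) [319.5 323.3 326.2]
counter z 0.022315835296668297
```

View pics/sidecrop.png

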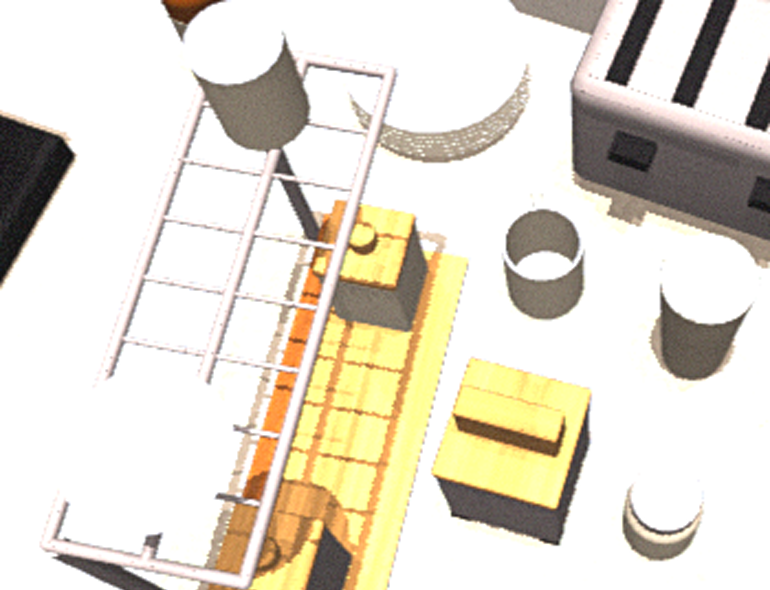

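The crop shows the board's right edge clearly, with both tins against the orange rail. The canister stands clear, and the mug, cups and jar are at upper right and lower right. Next I refine the board edge, rail face and tin faces in the station axes.

Run:
```python
from h import *
a=np.radians(9.57); e=np.array([-np.sin(a),np.cos(a)]); d=np.array([np.cos(a),np.sin(a)])
for n in("top","side"):
    s=dict(np.load(n+"0.npz")); P=pts(s); hsv=cv2.cvtColor(s["frame"],cv2.COLOR_RGB2HSV)
    H,S,V=[hsv[...,i].astype(int) for i in range(3)]; z=P[...,2]; E=P[...,:2]@e; D=P[...,:2]@d
    reg=(s["z_map"]>0)&(E>-60)&(E<140)&(D>290)&(D<780)
    yel=(H>12)&(H<35)&(S>70)&reg&(z<12); yel=cv2.morphologyEx(yel.astype(np.uint8),cv2.MORPH_OPEN,np.ones((3,3)))>0
    Dr=np.arange(330,740,20); ed=np.array([[D0+10,E[yel&(D>=D0)&(D<D0+20)].min()] for D0 in Dr if (yel&(D>=D0)&(D<D0+20)).sum()>30])
    md=np.median(ed[:,1]); g=abs(ed[:,1]-md)<8; f=np.polyfit(ed[g,0],ed[g,1],1); print(n,"edge",md,"slope deg",np.degrees(f[0]).round(2),"D range",D[yel].min(),D[yel].max())
    rail=reg&(z>42)&(z<58)&(H<14)&(S>120)
    r=[(D0,E[rail&(D>=D0)&(D<D0+20)].min().round(1),E[rail&(D>=D0)&(D<D0+20)].max().round(1)) for D0 in Dr if (rail&(D>=D0)&(D<D0+20)).sum()>5]; print("rail",r)
    for nm,lo,hi,d0,d1 in(("near",134,150,320,440),("far",110,125,640,760),("nearknob",152,165,320,440),("farknob",128,140,640,760)):
        m=reg&(z>lo)&(z<hi)&(D>d0)&(D<d1)&(H>8)&(H<35)&(S>60)
        if m.sum()<8: print(nm,m.sum());continue
        print(nm,m.sum(),"E",np.percentile(E[m],[1,50,99]).round(1),"D",np.percentile(D[m],[1,50,99]).round(1),cv2.minAreaRect(P[m][:,:2].astype(np.float32)))
    m=reg&(z>312)&(z<332); print("shelf E",np.percentile(E[m],[0.5,99]).round(1),"D",np.percentile(D[m],[.5,99.5]).round(1),np.median(z[m]))
    m=(s["z_map"]>0)&(E>-220)&(E<50)&(z>60)
    # bystander mug/cups/jar
    Pm=P[...,:2]
    for nm,c,zz in(("mug",(715,0),(85,102)),("cups",(700,-170),(160,180)),("jar",(535,-165),(100,118))):
        q=(np.linalg.norm(Pm-np.array(c),axis=-1)<75)&(z>zz[0])&(z<zz[1])
        if q.sum()>10: print(nm,q.sum(),cv2.minEnclosingCircle(P[q][:,:2].astype(np.float32)))
```

```text
top edge -35.418029402908864 slope deg 0.17 D range 326.8661734464504 747.6468654164861
rail [(np.int64(410), np.float64(87.4), np.float64(101.4)), (np.int64(430), np.float64(86.9), np.float64(107.3)), (np.int64(450), np.float64(87.4), np.float64(107.3)), (np.int64(470), np.float64(87.0), np.float64(106.5)), (np.int64(490), np.float64(87.3), np.float64(105.3)), (np.int64(510), np.float64(87.1), np.float64(105.2)), (np.int64(530), np.float64(87.5), np.float64(106.7)), (np.int64(550), np.float64(87.3), np.float64(105.8)), (np.int64(570), np.float64(87.1), np.float64(106.8)), (np.int64(590), np.float64(88.2), np.float64(107.7)), (np.int64(610), np.float64(87.6), np.float64(105.5)), (np.int64(630), np.float64(87.9), np.float64(105.1)), (np.int64(650), np.float64(87.3), np.float64(107.1)), (np.int64(670), np.float64(96.9), np.float64(106.1)), (np.int64(690), np.float64(94.4), np.float64(107.0)), (np.int64(710), np.float64(95.9), np.float64(107.0)), (np.int64(730), np.float64(97.0), np.float64(107.7))]
near 535 E [ 0.2 18.1 61. ] D [340.5 386.1 419.1] ((368.77642822265625, 96.2626190185546
[... 1976 characters left out ...]
 78. ] D [649.3 683.2 727.9] ((672.9580078125, 153.1844024658203), (81.00084686279297, 81.35243225097656), 8.713173866271973)
nearknob 99 E [25.6 32.6 52.4] D [366.6 378.5 391.6] ((366.7565612792969, 100.7999496459961), (24.693758010864258, 26.872488021850586), 25.57236099243164)
farknob 123 E [25.7 36.3 47. ] D [675.5 687.6 702.6] ((673.8368530273438, 150.09788513183594), (28.141380310058594, 20.493173599243164), 3.318497896194458)
shelf E [-13.  135.7] D [326.7 743.8] 323.4469421329566
mug 320 ((744.3168334960938, 3.598259687423706), 43.3191032409668)
cups 1511 ((726.8533935546875, -164.89004516601562), 44.15453338623047)
jar 868 ((534.1571655273438, -157.3979949951172), 68.24132537841797)
```

```bash
cat >> h.py <<'E'
from scipy.spatial.transform import Slerp
A=np.radians(9.6); Ex=np.array([-np.sin(A),np.cos(A),0]); Ey=-np.array([np.cos(A),np.sin(A),0])  # station axes in world
RS=Ro.from_matrix(np.c_[Ex,Ey,[0,0,1]]); O=33.2*Ex-535*Ey   # station frame
def w2s(p): return RS.inv().apply(np.asarray(p)-O)
def s2w(p): return RS.apply(p)+O
def tool():
    s=robot.read_state(); return s["position"].copy(),Ro.from_rotvec(s["ee_rot"])
def rows(wps,start=None,f=None):
    """wps: list of (p,R,n) world tool poses; prints rows"""
    p,R=start or tool(); p=p.copy(); out=[]
    q0,S0=p.copy(),R
    for (q1,S1,n) in wps:
        sl=Slerp([0,1],Ro.concatenate([S0,S1]))
        for k in range(1,n+1):
            t=k/n; tp=q0+(q1-q0)*t; tr=sl(t)
            d=np.round(R.inv().apply(tp-p)/60,2); a=np.round(np.degrees((R.inv()*tr).as_rotvec())/8,2)
            p=p+R.apply(d*60); R=R*Ro.from_rotvec(np.radians(a*8)); out.append([*d,*a])
            if f is not None: out[-1].append(f)
        q0,S0=q1,S1
    for i in range(0,len(out),12):
        for o in out[i:i+12]:
            print("{"+",".join(f'"{k}":{v:g}' for k,v in zip(("dx","dy","dz","ax","ay","az","fingers"),o) if v!=0 or k=="fingers")+"},",end="")
        print()
    print("max",np.abs(out).max())
    return out
L=np.radians(43)
# tool orientation in canister frame: z=(sinL,0,-cosL), y=-Y
RT=Ro.from_matrix(np.c_[np.cross([0,-1,0],[np.sin(L),0,-np.cos(L)]),[0,-1,0],[np.sin(L),0,-np.cos(L)]])
E
python3 - <<'E'
from h import *
Rc=Ro.from_euler('z',94.8,degrees=True); c=np.array([540.4,-51.2,0])
print("can in station",w2s(c), "R",(Rc*RT).as_matrix().round(2))
tz=np.array([np.sin(L),0,-np.cos(L)]); g=np.array([-8,0,181])+11*tz
pre=c+Rc.apply(g-100*tz); R=Rc*RT; print(pre,c+Rc.apply(g))
p,R0=tool(); s=Slerp([0,1],Ro.concatenate([R0,R]))
rows([(np.array([150,440,470.]),s(.1),6),(np.array([250,170,480.]),s(.6),9),(pre,R,11)])
E
```

```text
can in station [-173.80482782   10.7063014     0.        ] R [[-0.06  1.   -0.06]
 [ 0.73  0.08  0.68]
 [ 0.68 -0.   -0.73]]
[ 546.14848827 -119.656921    246.09047944] [540.44167308 -51.69627142 172.95510928]
{"dx":-0.07,"dy":-0.17,"dz":-0.64,"ax":-0.05,"ay":0.08,"az":0.14},{"dx":-0.07,"dy":-0.16,"dz":-0.65,"ax":-0.06,"ay":0.08,"az":0.14},{"dx":-0.06,"dy":-0.16,"dz":-0.64,"ax":-0.05,"ay":0.07,"az":0.13},{"dx":-0.06,"dy":-0.15,"dz":-0.65,"ax":-0.06,"ay":0.08,"az":0.14},{"dx":-0.06,"dy":-0.14,"dz":-0.65,"ax":-0.05,"ay":0.08,"az":0.14},{"dx":-0.05,"dy":-0.14,"dz":-0.65,"ax":-0.06,"ay":0.08,"az":0.14},{"dx":-0.36,"dy":-0.39,"dz":-0.06,"ax":-0.18,"ay":0.26,"az":0.46},{"dx":-0.38,"dy":-0.37,"dz":-0.08,"ax":-0.18,"ay":0.26,"az":0.45},{"dx":-0.4,"dy":-0.34,"dz":-0.11,"ax":-0.18,"ay":0.26,"az":0.46},{"dx":-0.41,"dy":-0.31,"dz":-0.13,"ax":-0.18,"ay":0.26,"az":0.46},{"dx":-0.43,"dy":-0.27,"dz":-0.15,"ax":-0.18,"ay":0.26,"az":0.46},{"dx":-0.44,"dy":-0.25,"dz":-0.17,"ax":-0.18,"ay":0.26,"az":0.46},
{"dx":-0.45,"dy":-0.21,"dz":-0.2,"ax":-0.18,"ay":0.26,"az":0.46},{"dx":-0.46,"dy":-0.18,"dz":-0.21,"ax":-0.19,"ay":0.27,"az":0.46},{"dx":-0.45,"dy":-0.15,"dz":-0.24,"ax":-0.18,"ay":0.26,"az":0.46},{"dx":-0.71,"dy":0.1,"dz":0.06,"ax":-0.12,"ay":0.17,"az":0.3},{"dx":-0.71,"dy":0.14,"dz":0.05,"ax":-0.12,"ay":0.17,"az":0.3},{"dx":-0.7,"dy":0.16,"dz":0.03,"ax":-0.11,"ay":0.17,"az":0.3},{"dx":-0.7,"dy":0.18,"dz":0.02,"ax":-0.12,"ay":0.17,"az":0.3},{"dx":-0.68,"dy":0.22,"dz":0.01,"ax":-0.12,"ay":0.17,"az":0.3},{"dx":-0.68,"dy":0.25,"dz":-0.01,"ax":-0.12,"ay":0.17,"az":0.3},{"dx":-0.67,"dy":0.27,"dz":-0.02,"ax":-0.12,"ay":0.17,"az":0.3},{"dx":-0.65,"dy":0.31,"dz":-0.03,"ax":-0.12,"ay":0.17,"az":0.3},{"dx":-0.64,"dy":0.33,"dz":-0.04,"ax":-0.12,"ay":0.17,"az":0.3},
{"dx":-0.62,"dy":0.35,"dz":-0.04,"ax":-0.11,"ay":0.17,"az":0.3},{"dx":-0.61,"dy":0.39,"dz":-0.06,"ax":-0.12,"ay":0.17,"az":0.3},
max 0.71
```

Call:
{"name": "jog_arm", "arguments": {"steps": [{"dx":-0.07,"dy":-0.17,"dz":-0.64,"ax":-0.05,"ay":0.08,"az":0.14,"fingers":0},{"dx":-0.07,"dy":-0.16,"dz":-0.65,"ax":-0.06,"ay":0.08,"az":0.14},{"dx":-0.06,"dy":-0.16,"dz":-0.64,"ax":-0.05,"ay":0.07,"az":0.13},{"dx":-0.06,"dy":-0.15,"dz":-0.65,"ax":-0.06,"ay":0.08,"az":0.14},{"dx":-0.06,"dy":-0.14,"dz":-0.65,"ax":-0.05,"ay":0.08,"az":0.14},{"dx":-0.05,"dy":-0.14,"dz":-0.65,"ax":-0.06,"ay":0.08,"az":0.14},{"dx":-0.36,"dy":-0.39,"dz":-0.06,"ax":-0.18,"ay":0.26,"az":0.46},{"dx":-0.38,"dy":-0.37,"dz":-0.08,"ax":-0.18,"ay":0.26,"az":0.45},{"dx":-0.4,"dy":-0.34,"dz":-0.11,"ax":-0.18,"ay":0.26,"az":0.46},{"dx":-0.41,"dy":-0.31,"dz":-0.13,"ax":-0.18,"ay":0.26,"az":0.46},{"dx":-0.43,"dy":-0.27,"dz":-0.15,"ax":-0.18,"ay":0.26,"az":0.46},{"dx":-0.44,"dy":-0.25,"dz":-0.17,"ax":-0.18,"ay":0.26,"az":0.46}]}}

```text
validation failed for argument at $.st...
```

Call:
{"name": "jog_arm", "arguments": {"steps": [{"dx":-0.45,"dy":-0.21,"dz":-0.2,"ax":-0.18,"ay":0.26,"az":0.46},{"dx":-0.46,"dy":-0.18,"dz":-0.21,"ax":-0.19,"ay":0.27,"az":0.46},{"dx":-0.45,"dy":-0.15,"dz":-0.24,"ax":-0.18,"ay":0.26,"az":0.46}]}}

```text
validation failed for argument at $.st...
```

```bash
cat > pre.py <<'E'
from h import *
import sys
Rc=Ro.from_euler('z',94.8,degrees=True); c=np.array([540.4,-51.2,0])
tz=np.array([np.sin(L),0,-np.cos(L)]); g=np.array([-8,0,181])+11*tz
b,n=float(sys.argv[1]),int(sys.argv[2])
st=robot.read_state(); print({k:np.round(st[k],2) for k in("clock","joint_positions","position","contact_force","opening")})
p,R=tool(); print("err vs target",((Rc*RT).inv()*R).as_rotvec().round(3), Rc.apply(p-c,inverse=True).round(1), "goal",(g-b*tz).round(1))
rows([(c+Rc.apply(g-b*tz),Rc*RT,n)])
E
python3 pre.py 100 12
```

```text
{'clock': np.float64(0.1), 'joint_positions': array([ 1.3 ,  0.13, -0.04,  1.41, -0.  ,  1.57]), 'position': array([141.34, 505.23, 238.62]), 'contact_force': array([ 0.31,  0.22, -0.21]), 'opening': np.float64(1.0)}
err vs target [ 0.456 -0.655 -1.153] [587.9 351.1 238.6] goal [-68.7   0.  246.1]
{"dx":-0.78,"dy":-0.68,"dz":-0.01,"ax":-0.27,"ay":0.39,"az":0.69},{"dx":-0.83,"dy":-0.61,"dz":-0.08,"ax":-0.27,"ay":0.39,"az":0.69},{"dx":-0.88,"dy":-0.52,"dz":-0.14,"ax":-0.28,"ay":0.39,"az":0.69},{"dx":-0.92,"dy":-0.42,"dz":-0.22,"ax":-0.27,"ay":0.39,"az":0.68},{"dx":-0.94,"dy":-0.33,"dz":-0.27,"ax":-0.27,"ay":0.4,"az":0.69},{"dx":-0.95,"dy":-0.22,"dz":-0.35,"ax":-0.27,"ay":0.39,"az":0.69},{"dx":-0.95,"dy":-0.12,"dz":-0.4,"ax":-0.27,"ay":0.39,"az":0.69},{"dx":-0.93,"dy":-0.01,"dz":-0.45,"ax":-0.28,"ay":0.39,"az":0.69},{"dx":-0.9,"dy":0.1,"dz":-0.5,"ax":-0.27,"ay":0.39,"az":0.69},{"dx":-0.86,"dy":0.2,"dz":-0.54,"ax":-0.27,"ay":0.39,"az":0.68},{"dx":-0.8,"dy":0.3,"dz":-0.58,"ax":-0.27,"ay":0.39,"az":0.69},{"dx":-0.74,"dy":0.39,"dz":-0.61,"ax":-0.27,"ay":0.39,"az":0.69},
max 0.95
```

Call:
{"name": "jog_arm", "arguments": {"steps": [{"ax":-0.05,"ay":0.08,"az":0.14,"dx":-0.07,"dy":-0.17,"dz":-0.64,"fingers":0}]}}

```text
clock: 0.22
position: [142.2, 493.6, 274.7]
ee_rot: [-0.456, -3.097, -0.003]
contact_force: [0.2, -0.2, 0.8]
opening: 0.996
finger_force: 0.0
```

Call:
{"name": "jog_arm", "arguments": {"steps": [{"dx":-0.07,"dy":-0.16,"dz":-0.65,"ax":-0.06,"ay":0.08,"az":0.14,"fingers":0},{"dx":-0.06,"dy":-0.16,"dz":-0.64,"ax":-0.05,"ay":0.07,"az":0.13,"fingers":0},{"dx":-0.06,"dy":-0.15,"dz":-0.65,"ax":-0.06,"ay":0.08,"az":0.14,"fingers":0},{"dx":-0.06,"dy":-0.14,"dz":-0.65,"ax":-0.05,"ay":0.08,"az":0.14,"fingers":0},{"dx":-0.05,"dy":-0.14,"dz":-0.65,"ax":-0.06,"ay":0.08,"az":0.14,"fingers":0},{"dx":-0.36,"dy":-0.39,"dz":-0.06,"ax":-0.18,"ay":0.26,"az":0.46,"fingers":0},{"dx":-0.38,"dy":-0.37,"dz":-0.08,"ax":-0.18,"ay":0.26,"az":0.45,"fingers":0},{"dx":-0.4,"dy":-0.34,"dz":-0.11,"ax":-0.18,"ay":0.26,"az":0.46,"fingers":0},{"dx":-0.41,"dy":-0.31,"dz":-0.13,"ax":-0.18,"ay":0.26,"az":0.46,"fingers":0},{"dx":-0.43,"dy":-0.27,"dz":-0.15,"ax":-0.18,"ay":0.26,"az":0.46,"fingers":0},{"dx":-0.44,"dy":-0.25,"dz":-0.17,"ax":-0.18,"ay":0.26,"az":0.46,"fingers":0},{"dx":-0.45,"dy":-0.21,"dz":-0.2,"ax":-0.18,"ay":0.26,"az":0.46,"fingers":0}]}}

```text
clock: 1.72
position: [227.9, 229.2, 478.4]
ee_rot: [-1.163, -2.585, -0.374]
contact_force: [0.5, 0.1, -0.3]
opening: 1.0
finger_force: 0.0
```

```bash
sed -i "s/ if v!=0 or k==\"fingers\"//; s/f=None):/f=0):/" h.py; python3 pre.py 100 12
```

```text
{'clock': np.float64(1.72), 'joint_positions': array([ 0.45, -0.19,  0.15,  1.9 ,  0.39,  1.3 ]), 'position': array([227.93, 229.2 , 478.36]), 'contact_force': array([ 0.53,  0.05, -0.27]), 'opening': np.float64(1.0)}
err vs target [ 0.232 -0.333 -0.588] [305.6 287.9 478.4] goal [-68.7   0.  246.1]
{"dx":-0.73,"dy":-0.01,"dz":0.07,"ax":-0.14,"ay":0.2,"az":0.35,"fingers":0},{"dx":-0.73,"dy":0.02,"dz":0.04,"ax":-0.14,"ay":0.2,"az":0.35,"fingers":0},{"dx":-0.73,"dy":0.05,"dz":0.03,"ax":-0.13,"ay":0.2,"az":0.35,"fingers":0},{"dx":-0.72,"dy":0.09,"dz":0.01,"ax":-0.14,"ay":0.2,"az":0.35,"fingers":0},{"dx":-0.72,"dy":0.13,"dz":-0.02,"ax":-0.14,"ay":0.19,"az":0.36,"fingers":0},{"dx":-0.71,"dy":0.16,"dz":-0.02,"ax":-0.14,"ay":0.2,"az":0.35,"fingers":0},{"dx":-0.71,"dy":0.19,"dz":-0.05,"ax":-0.14,"ay":0.2,"az":0.35,"fingers":0},{"dx":-0.69,"dy":0.24,"dz":-0.05,"ax":-0.14,"ay":0.2,"az":0.35,"fingers":0},{"dx":-0.67,"dy":0.26,"dz":-0.08,"ax":-0.13,"ay":0.2,"az":0.35,"fingers":0},{"dx":-0.66,"dy":0.3,"dz":-0.08,"ax":-0.14,"ay":0.2,"az":0.35,"fingers":0},{"dx":-0.64,"dy":0.34,"dz":-0.1,"ax":-0.14,"ay":0.2,"az":0.35,"fingers":0},{"dx":-0.63,"dy":0.37,"dz":-0.11,"ax":-0.14,"ay":0.2,"az":0.35,"fingers":0},
max 0.73
```

```bash
cat >> pre.py <<'E'
print("via")
s=Slerp([0,1],Ro.concatenate([R,Rc*RT]))
rows([(np.array([390,-40,440.]),s(.6),7),(c+Rc.apply(g-b*tz),Rc*RT,7)])
E
python3 pre.py 100 12 | sed -n '/via/,$p'
```

```text
via
{"dx":-0.72,"dy":-0.13,"dz":-0.19,"ax":-0.14,"ay":0.2,"az":0.36,"fingers":0},{"dx":-0.71,"dy":-0.09,"dz":-0.22,"ax":-0.14,"ay":0.21,"az":0.36,"fingers":0},{"dx":-0.72,"dy":-0.05,"dz":-0.24,"ax":-0.15,"ay":0.2,"az":0.36,"fingers":0},{"dx":-0.7,"dy":-0.01,"dz":-0.26,"ax":-0.14,"ay":0.21,"az":0.36,"fingers":0},{"dx":-0.7,"dy":0.03,"dz":-0.28,"ax":-0.14,"ay":0.2,"az":0.37,"fingers":0},{"dx":-0.69,"dy":0.08,"dz":-0.29,"ax":-0.14,"ay":0.21,"az":0.36,"fingers":0},{"dx":-0.68,"dy":0.11,"dz":-0.32,"ax":-0.14,"ay":0.2,"az":0.36,"fingers":0},{"dx":-0.52,"dy":0.26,"dz":0.23,"ax":-0.1,"ay":0.14,"az":0.24,"fingers":0},{"dx":-0.51,"dy":0.27,"dz":0.22,"ax":-0.09,"ay":0.14,"az":0.24,"fingers":0},{"dx":-0.51,"dy":0.28,"dz":0.21,"ax":-0.1,"ay":0.13,"az":0.24,"fingers":0},{"dx":-0.51,"dy":0.3,"dz":0.21,"ax":-0.09,"ay":0.14,"az":0.24,"fingers":0},{"dx":-0.5,"dy":0.32,"dz":0.2,"ax":-0.1,"ay":0.14,"az":0.24,"fingers":0},
{"dx":-0.49,"dy":0.32,"dz":0.2,"ax":-0.09,"ay":0.13,"az":0.24,"fingers":0},{"dx":-0.48,"dy":0.34,"dz":0.19,"ax":-0.1,"ay":0.14,"az":0.24,"fingers":0},
max 0.72
```

Call:
{"name": "jog_arm", "arguments": {"steps": [{"dx":-0.72,"dy":-0.13,"dz":-0.19,"ax":-0.14,"ay":0.2,"az":0.36,"fingers":0},{"dx":-0.71,"dy":-0.09,"dz":-0.22,"ax":-0.14,"ay":0.21,"az":0.36,"fingers":0},{"dx":-0.72,"dy":-0.05,"dz":-0.24,"ax":-0.15,"ay":0.2,"az":0.36,"fingers":0},{"dx":-0.7,"dy":-0.01,"dz":-0.26,"ax":-0.14,"ay":0.21,"az":0.36,"fingers":0},{"dx":-0.7,"dy":0.03,"dz":-0.28,"ax":-0.14,"ay":0.2,"az":0.37,"fingers":0},{"dx":-0.69,"dy":0.08,"dz":-0.29,"ax":-0.14,"ay":0.21,"az":0.36,"fingers":0},{"dx":-0.68,"dy":0.11,"dz":-0.32,"ax":-0.14,"ay":0.2,"az":0.36,"fingers":0},{"dx":-0.52,"dy":0.26,"dz":0.23,"ax":-0.1,"ay":0.14,"az":0.24,"fingers":0},{"dx":-0.51,"dy":0.27,"dz":0.22,"ax":-0.09,"ay":0.14,"az":0.24,"fingers":0},{"dx":-0.51,"dy":0.28,"dz":0.21,"ax":-0.1,"ay":0.13,"az":0.24,"fingers":0},{"dx":-0.51,"dy":0.3,"dz":0.21,"ax":-0.09,"ay":0.14,"az":0.24,"fingers":0},{"dx":-0.5,"dy":0.32,"dz":0.2,"ax":-0.1,"ay":0.14,"az":0.24,"fingers":0}]}}

```text
clock: 3.22
position: [507.9, -86.7, 276.8]
ee_rot: [-1.667, -1.951, -0.657]
contact_force: [0.4, 0.0, -0.1]
opening: 1.001
finger_force: 0.0
```

```bash
python3 pre.py 60 5 | sed '/via/,$d'
```

```text
{'clock': np.float64(3.22), 'joint_positions': array([-0.48,  0.37,  0.18,  1.8 ,  0.58,  0.81]), 'position': array([507.88, -86.74, 276.78]), 'contact_force': array([ 0.44,  0.03, -0.14]), 'opening': np.float64(1.0)}
err vs target [ 0.003 -0.052 -0.073] [-32.7  35.4 276.8] goal [-41.4   0.  216.8]
{"dx":-0.16,"dy":0.11,"dz":0.13,"ax":-0,"ay":0.07,"az":0.1,"fingers":0},{"dx":-0.16,"dy":0.11,"dz":0.14,"ax":-0.01,"ay":0.08,"az":0.11,"fingers":0},{"dx":-0.16,"dy":0.11,"dz":0.13,"ax":-0,"ay":0.07,"az":0.1,"fingers":0},{"dx":-0.15,"dy":0.11,"dz":0.13,"ax":-0,"ay":0.08,"az":0.11,"fingers":0},{"dx":-0.16,"dy":0.12,"dz":0.12,"ax":-0.01,"ay":0.07,"az":0.1,"fingers":0},
max 0.16
```

Call:
{"name": "jog_arm", "arguments": {"steps": [{"dx":-0.16,"dy":0.15,"dz":0.1,"ax":0,"ay":0.07,"az":0.1,"fingers":0},{"dx":-0.16,"dy":0.15,"dz":0.1,"ax":0,"ay":0.08,"az":0.11,"fingers":0},{"dx":-0.16,"dy":0.12,"dz":0.13,"ax":0,"ay":0.07,"az":0.1,"fingers":0},{"dx":-0.15,"dy":0.08,"dz":0.16,"ax":0,"ay":0.08,"az":0.11,"fingers":0},{"dx":-0.16,"dy":0.06,"dz":0.16,"ax":0,"ay":0.07,"az":0.1,"fingers":0},{"dx":0,"dy":0,"dz":0,"ax":0,"ay":0,"az":0,"fingers":0}]}}

```text
clock: 3.98
position: [543.1, -91.6, 217.4]
ee_rot: [-1.694, -1.846, -0.665]
contact_force: [-0.3, 0.7, -0.4]
opening: 1.002
finger_force: 0.0
```

```bash
python3 pre.py 0 6 | sed '/via/,$d'
python3 - <<'E'
from h import *
s=snap("side"); save(s,"s1.png")
E
```

```text
{'clock': np.float64(3.98), 'joint_positions': array([-0.47,  0.47,  0.17,  1.73,  0.62,  0.86]), 'position': array([543.12, -91.61, 217.44]), 'contact_force': array([-0.32,  0.69, -0.44]), 'opening': np.float64(1.0)}
err vs target [0.004 0.    0.   ] [-40.5   0.7 217.4] goal [ -0.5   0.  173. ]
{"dx":-0,"dy":0,"dz":0.17,"ax":-0,"ay":-0,"az":-0,"fingers":0},{"dx":-0.01,"dy":0.01,"dz":0.16,"ax":-0.01,"ay":-0,"az":-0,"fingers":0},{"dx":0,"dy":-0,"dz":0.17,"ax":-0,"ay":-0,"az":-0,"fingers":0},{"dx":-0,"dy":-0,"dz":0.16,"ax":-0.01,"ay":-0,"az":-0,"fingers":0},{"dx":-0.01,"dy":0,"dz":0.17,"ax":-0,"ay":-0,"az":-0,"fingers":0},{"dx":0,"dy":0,"dz":0.17,"ax":-0.01,"ay":-0,"az":-0,"fingers":0},
max 0.17
```

View pics/s1.png

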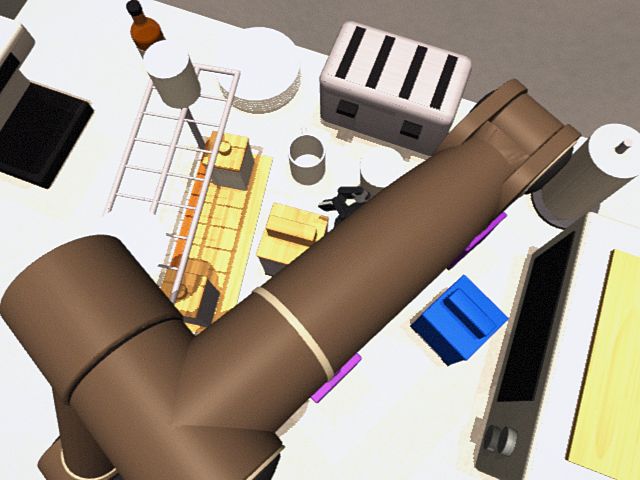

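The picture shows the far finger at (325,205), beside the handle and where the projection predicts. The forearm passes clear of the shelf and the look-alikes. Next I advance and close.

Call:
{"name": "jog_arm", "arguments": {"steps": [{"dx":0,"dy":0,"dz":0.17,"ax":0,"ay":0,"az":0,"fingers":0},{"dx":0,"dy":0.01,"dz":0.16,"ax":-0.01,"ay":0,"az":0,"fingers":0},{"dx":-0.01,"dy":0,"dz":0.17,"ax":0,"ay":0,"az":0,"fingers":0},{"dx":0,"dy":0,"dz":0.16,"ax":-0.01,"ay":0,"az":0,"fingers":0},{"dx":0,"dy":0,"dz":0.17,"ax":0,"ay":0,"az":0,"fingers":0},{"dx":0,"dy":0,"dz":0.17,"ax":-0.01,"ay":0,"az":0,"fingers":0},{"dx":0,"dy":0,"dz":0,"ax":0,"ay":0,"az":0,"fingers":0}]}}

```text
clock: 4.9
position: [540.2, -50.8, 173.9]
ee_rot: [-1.697, -1.848, -0.669]
contact_force: [-0.7, -0.3, -0.5]
opening: 0.999
finger_force: 0.0
```

Call:
{"name": "jog_arm", "arguments": {"steps": [{"dx":0,"dy":0,"dz":0,"ax":0,"ay":0,"az":0,"fingers":0.4},{"dx":0,"dy":0,"dz":0,"ax":0,"ay":0,"az":0,"fingers":0.6},{"dx":0,"dy":0,"dz":0,"ax":0,"ay":0,"az":0,"fingers":0.8},{"dx":0,"dy":0,"dz":0,"ax":0,"ay":0,"az":0,"fingers":1},{"dx":0,"dy":0,"dz":0,"ax":0,"ay":0,"az":0,"fingers":1}], "grip_force": 90}}

```text
clock: 5.52
position: [541.1, -51.8, 174.7]
ee_rot: [-1.699, -1.848, -0.671]
contact_force: [2.1, -1.8, 2.4]
opening: 0.317
finger_force: 88.6
```

```bash
cat >> h.py <<'E'
import json
PB=dict(lf=(55,-55,0),ln=(55,55,0),tf=(-55,-55,0),tn=(-55,55,0))
def can(pb,ps,psi,phi,th=0):   # canister pose in world with body point pb at station ps
    R=RS*Ro.from_euler('ZXY',[psi,phi,th],degrees=True); return s2w(np.array(ps,float))-R.apply(PB[pb]),R
def setgrasp(C):
    p,R=tool(); json.dump([C[1].inv().apply(p-C[0]).tolist(),(C[1].inv()*R).as_rotvec().tolist()],open("g.json","w"))
def can2tool(C):
    gp,gr=json.load(open("g.json")); return C[0]+C[1].apply(gp),C[1]*Ro.from_rotvec(gr)
def est():  # canister estimate from tool, rigid grasp
    gp,gr=json.load(open("g.json")); p,R=tool(); Rc=R*Ro.from_rotvec(gr).inv(); c=p-Rc.apply(gp)
    e=(RS.inv()*Rc).as_euler('ZXY',degrees=True); return c,Rc,e
def show():
    c,Rc,e=est(); st=robot.read_state()
    print("t",st["clock"].round(2),"F",st["contact_force"].round(1),"M",st["moment"].round(2),"q",st["joint_positions"].round(2),"open",st["opening"].round(3),"psi,phi,th",e.round(1))
    for k,v in PB.items(): print(k,w2s(c+Rc.apply(v)).round(1),end=" ")
    print()
def go(segs,f=1):
    """segs: (pb,(ps0,psi0,phi0,th0),(ps1,psi1,phi1,th1),n)"""
    w=[]
    for pb,a,b,n in segs:
        for k in range(1,n+1):
            t=k/n; m=[np.array(x,float)*(1-t)+np.array(y,float)*t for x,y in zip(a,b)]
            w.append((*can2tool(can(pb,*m)),1))
    return rows(w,f=f)
E
python3 - <<'E'
from h import *
C=(s2w([-173.8,10.7,0]),RS*Ro.from_euler('z',-4.8,degrees=True)); setgrasp(C); show()
lf=w2s(C[0]+C[1].apply(PB['lf'])); print(lf)
a=(lf,-4.8,0,0); b=(lf,-4.8,9,1)
go([('lf',a,b,5),('lf',b,b,1)])
E
```

```text
Traceback (most recent call last):
  File "h.py", line 52, in show
    print("t",st["clock"].round(2),"F",st["contact_force"].round(1),"M",st["moment"].round(2),"q",st["joint_positions"].round(2),"open",st["opening"].round(3),"psi,phi,th",e.round(1))
              ^^^^^^^^^^^^^^^^^
AttributeError: 'float' object has no attribute 'round'
```

```bash
sed -i 's/st\["clock"\].round(2)/round(float(st["clock"]),2)/; s/st\["opening"\].round(3)/round(float(st["opening"]),3)/' h.py
python3 - <<'E'
from h import *
show(); lf=(-123.7,-48.8,0)
a=(lf,-4.8,0,0); b=(lf,-4.8,9,1)
go([('lf',a,b,5),('lf',b,b,1)])
E
```

```text
t 5.53 F [ 2.1 -1.8  2.4] M [-0.66 -0.19 -0.2 ] q [-0.42  0.43  0.03  1.58  0.64  0.93] open 0.317 psi,phi,th [-4.8 -0.   0. ]
lf [-123.6  -48.7    0. ] ln [-114.4   60.9   -0. ] tf [-233.2  -39.5    0. ] tn [-224.    70.1   -0. ] 
{"dx":0.03,"dy":0.09,"dz":-0.02,"ax":0.17,"ay":-0.03,"az":0.15,"fingers":1},{"dx":0.02,"dy":0.1,"dz":-0.01,"ax":0.16,"ay":-0.02,"az":0.16,"fingers":1},{"dx":0.03,"dy":0.09,"dz":-0.02,"ax":0.17,"ay":-0.03,"az":0.15,"fingers":1},{"dx":0.03,"dy":0.09,"dz":-0.01,"ax":0.16,"ay":-0.02,"az":0.15,"fingers":1},{"dx":0.03,"dy":0.09,"dz":-0.02,"ax":0.17,"ay":-0.03,"az":0.15,"fingers":1},{"dx":-0,"dy":0,"dz":0,"ax":0,"ay":0,"az":-0,"fingers":1},
max 1.0
```

Call:
{"name": "jog_arm", "arguments": {"steps": [{"dx":0.03,"dy":0.09,"dz":-0.02,"ax":0.17,"ay":-0.03,"az":0.15,"fingers":1},{"dx":0.02,"dy":0.1,"dz":-0.01,"ax":0.16,"ay":-0.02,"az":0.16,"fingers":1},{"dx":0.03,"dy":0.09,"dz":-0.02,"ax":0.17,"ay":-0.03,"az":0.15,"fingers":1},{"dx":0.03,"dy":0.09,"dz":-0.01,"ax":0.16,"ay":-0.02,"az":0.15,"fingers":1},{"dx":0.03,"dy":0.09,"dz":-0.02,"ax":0.17,"ay":-0.03,"az":0.15,"fingers":1},{"dx":0,"dy":0,"dz":0,"ax":0,"ay":0,"az":0,"fingers":1}]}}

```text
clock: 6.28
position: [568.7, -46.2, 181.7]
ee_rot: [-1.717, -1.759, -0.494]
contact_force: [-1.7, -4.0, 2.2]
opening: 0.316
finger_force: 90.3
```

Run:
```python
from h import *
show(); c,Rc,e=est(); lf=w2s(c+Rc.apply(PB['lf'])); 
a=(lf,e[0],e[1],e[2]); b=((lf[0],lf[1],-.6),-40,10,1)
go([('lf',a,b,11),('lf',b,b,1)])
```

```text
t 6.28 F [-1.7 -4.   2.2] M [-1.24  0.26  0.39] q [-0.36  0.55  0.22  1.73  0.58  1.03] open 0.316 psi,phi,th [-4.7  9.2  1. ]
lf [-123.4  -48.    -0.4] ln [-114.4   60.2   17.1] tf [-233.   -39.2    1.5] tn [-224.1   69.    19.1] 
{"dx":0.01,"dy":-0.04,"dz":0.02,"ax":-0.26,"ay":0.06,"az":0.3,"fingers":1},{"dx":0.02,"dy":-0.05,"dz":0.02,"ax":-0.25,"ay":0.07,"az":0.3,"fingers":1},{"dx":0.01,"dy":-0.04,"dz":0.02,"ax":-0.26,"ay":0.06,"az":0.3,"fingers":1},{"dx":0.01,"dy":-0.05,"dz":0.03,"ax":-0.26,"ay":0.07,"az":0.3,"fingers":1},{"dx":0.02,"dy":-0.04,"dz":0.02,"ax":-0.26,"ay":0.06,"az":0.3,"fingers":1},{"dx":0.01,"dy":-0.04,"dz":0.02,"ax":-0.25,"ay":0.07,"az":0.3,"fingers":1},{"dx":0.01,"dy":-0.05,"dz":0.02,"ax":-0.26,"ay":0.06,"az":0.31,"fingers":1},{"dx":0.02,"dy":-0.04,"dz":0.02,"ax":-0.26,"ay":0.07,"az":0.3,"fingers":1},{"dx":0.01,"dy":-0.04,"dz":0.02,"ax":-0.25,"ay":0.07,"az":0.3,"fingers":1},{"dx":0.01,"dy":-0.05,"dz":0.02,"ax":-0.26,"ay":0.07,"az":0.3,"fingers":1},{"dx":0.01,"dy":-0.04,"dz":0.02,"ax":-0.26,"ay":0.07,"az":0.3,"fingers":1},{"dx":0,"dy":-0,"dz":0,"ax":0,"ay":-0,"az":-0,"fingers":1},
max 1.0
```

Call:
{"name": "jog_arm", "arguments": {"steps": [{"dx":0.01,"dy":-0.04,"dz":0.02,"ax":-0.26,"ay":0.06,"az":0.3,"fingers":1},{"dx":0.02,"dy":-0.05,"dz":0.02,"ax":-0.25,"ay":0.07,"az":0.3,"fingers":1},{"dx":0.01,"dy":-0.04,"dz":0.02,"ax":-0.26,"ay":0.06,"az":0.3,"fingers":1},{"dx":0.01,"dy":-0.05,"dz":0.03,"ax":-0.26,"ay":0.07,"az":0.3,"fingers":1},{"dx":0.02,"dy":-0.04,"dz":0.02,"ax":-0.26,"ay":0.06,"az":0.3,"fingers":1},{"dx":0.01,"dy":-0.04,"dz":0.02,"ax":-0.25,"ay":0.07,"az":0.3,"fingers":1},{"dx":0.01,"dy":-0.05,"dz":0.02,"ax":-0.26,"ay":0.06,"az":0.31,"fingers":1},{"dx":0.02,"dy":-0.04,"dz":0.02,"ax":-0.26,"ay":0.07,"az":0.3,"fingers":1},{"dx":0.01,"dy":-0.04,"dz":0.02,"ax":-0.25,"ay":0.07,"az":0.3,"fingers":1},{"dx":0.01,"dy":-0.05,"dz":0.02,"ax":-0.26,"ay":0.07,"az":0.3,"fingers":1},{"dx":0.01,"dy":-0.04,"dz":0.02,"ax":-0.26,"ay":0.07,"az":0.3,"fingers":1},{"dx":0,"dy":0,"dz":0,"ax":0,"ay":0,"az":0,"fingers":1}]}}

```text
clock: 7.78
position: [542.2, -25.0, 181.8]
ee_rot: [-2.243, -1.188, -0.738]
contact_force: [0.4, -0.4, -6.8]
opening: 0.317
finger_force: 90.2
```

```bash
cat > st.py <<'E'
from h import *
show()
def P(k): c,Rc,e=est(); return w2s(c+Rc.apply(PB[k])),e
E
python3 - <<'E'
from st import *
lf,e=P('lf')
a=(lf,*e); b=(lf-[0,0,.3],e[0],2.3,0.3)
go([('lf',a,b,6),('lf',b,b,1)])
E
```

```text
t 7.78 F [ 0.4 -0.4 -6.8] M [-1.13  0.04 -0.06] q [-0.41  0.17 -0.29  1.18  0.75  1.73] open 0.317 psi,phi,th [-40.    9.9   0.9]
lf [-122.7  -47.3   -0.6] ln [-53.1  35.7  18.4] tf [-207.2   23.1    1.1] tn [-137.5  106.1   20.1] 
{"dx":-0.02,"dy":-0.06,"dz":0.01,"ax":-0.12,"ay":0.01,"az":-0.11,"fingers":1},{"dx":-0.02,"dy":-0.07,"dz":0.02,"ax":-0.12,"ay":0.01,"az":-0.1,"fingers":1},{"dx":-0.02,"dy":-0.06,"dz":0.01,"ax":-0.11,"ay":0.02,"az":-0.11,"fingers":1},{"dx":-0.02,"dy":-0.07,"dz":0.01,"ax":-0.12,"ay":0.01,"az":-0.11,"fingers":1},{"dx":-0.02,"dy":-0.06,"dz":0.02,"ax":-0.12,"ay":0.01,"az":-0.1,"fingers":1},{"dx":-0.02,"dy":-0.07,"dz":0.01,"ax":-0.12,"ay":0.01,"az":-0.11,"fingers":1},{"dx":0,"dy":0,"dz":0,"ax":0,"ay":0,"az":-0,"fingers":1},
max 1.0
```

Run:
```python
from st import *
lf,e=P('lf')
a=(lf,*e); m=(lf-[0,0,1.2],*e); b=(lf-[0,0,1.8],e[0],2.3,0.3)
go([('lf',a,m,2),('lf',m,b,6),('lf',b,b,1)])
```

```text
t 7.78 F [ 0.4 -0.4 -6.8] M [-1.13  0.04 -0.06] q [-0.41  0.17 -0.29  1.18  0.75  1.73] open 0.317 psi,phi,th [-40.    9.9   0.9]
lf [-122.7  -47.3   -0.6] ln [-53.1  35.7  18.4] tf [-207.2   23.1    1.1] tn [-137.5  106.1   20.1] 
{"dx":-0.01,"dy":0,"dz":0.01,"ax":0,"ay":0,"az":-0,"fingers":1},{"dx":-0,"dy":0,"dz":0,"ax":0,"ay":-0,"az":-0,"fingers":1},{"dx":-0.02,"dy":-0.06,"dz":0.02,"ax":-0.12,"ay":0.01,"az":-0.11,"fingers":1},{"dx":-0.02,"dy":-0.07,"dz":0.01,"ax":-0.12,"ay":0.01,"az":-0.1,"fingers":1},{"dx":-0.02,"dy":-0.06,"dz":0.02,"ax":-0.11,"ay":0.02,"az":-0.11,"fingers":1},{"dx":-0.02,"dy":-0.06,"dz":0.01,"ax":-0.12,"ay":0.01,"az":-0.11,"fingers":1},{"dx":-0.02,"dy":-0.07,"dz":0.02,"ax":-0.12,"ay":0.01,"az":-0.1,"fingers":1},{"dx":-0.02,"dy":-0.06,"dz":0.01,"ax":-0.12,"ay":0.01,"az":-0.11,"fingers":1},{"dx":-0,"dy":-0,"dz":0,"ax":0,"ay":0,"az":-0,"fingers":1},
max 1.0
```

First press the far corner down a little, and read the force before setting down.

Call:
{"name": "jog_arm", "arguments": {"steps": [{"dx":-0.01,"dy":0,"dz":0.01,"ax":0,"ay":0,"az":0,"fingers":1},{"dx":-0.01,"dy":0,"dz":0.01,"ax":0,"ay":0,"az":0,"fingers":1}]}}

```text
clock: 8.02
position: [543.0, -25.2, 181.6]
ee_rot: [-2.242, -1.186, -0.74]
contact_force: [-6.6, -3.3, 9.7]
opening: 0.316
finger_force: 92.0
```

Call:
{"name": "jog_arm", "arguments": {"steps": [{"dx":-0.02,"dy":-0.06,"dz":0.02,"ax":-0.12,"ay":0.01,"az":-0.11,"fingers":1},{"dx":-0.02,"dy":-0.07,"dz":0.01,"ax":-0.12,"ay":0.01,"az":-0.1,"fingers":1},{"dx":-0.02,"dy":-0.06,"dz":0.02,"ax":-0.11,"ay":0.02,"az":-0.11,"fingers":1},{"dx":-0.02,"dy":-0.06,"dz":0.01,"ax":-0.12,"ay":0.01,"az":-0.11,"fingers":1},{"dx":-0.02,"dy":-0.07,"dz":0.02,"ax":-0.12,"ay":0.01,"az":-0.1,"fingers":1},{"dx":0,"dy":0,"dz":0,"ax":0,"ay":0,"az":0,"fingers":1}]}}

```text
clock: 8.78
position: [524.9, -16.1, 177.5]
ee_rot: [-2.27, -1.262, -0.843]
contact_force: [-9.1, -2.2, 12.3]
opening: 0.318
finger_force: 92.5
```

Run:
```python
from st import *
s=snap("side"); save(s,"s2.png")
```

```text
t 8.78 F [-9.1 -2.2 12.3] M [0.47 1.19 0.98] q [-0.41  0.06 -0.42  1.04  0.75  1.74] open 0.318 psi,phi,th [-40.1   3.6   0.2]
lf [-122.6  -48.4   -0.5] ln [-51.8  35.5   6.3] tf [-206.7   22.4   -0. ] tn [-136.   106.4    6.8]
```

View pics/s2.png

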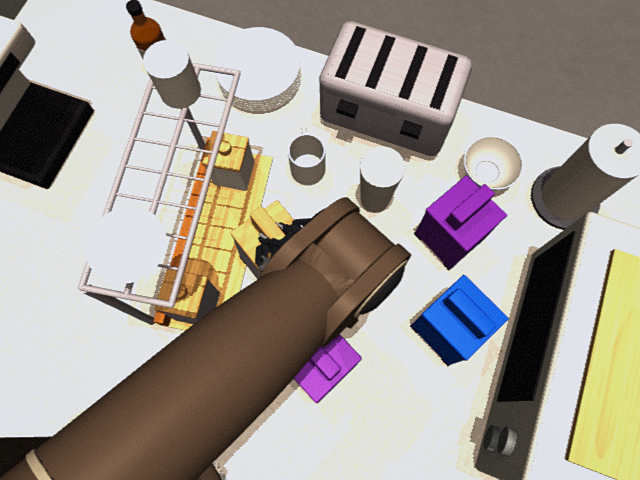

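The canister is tipped and turned, with its leading near corner over the board at about (240,240) and the far corner still on the counter. Now I lower it to contact, then rock onto the near corner.

Run:
```python
from st import *
lf,e=P('lf')
a=(lf,*e); b=(lf,e[0],2.3,0.2)
go([('lf',a,b,2),('lf',b,b,1)])
```

```text
t 8.82 F [-9.8 -3.6 13.5] M [0.59 1.28 1.03] q [-0.41  0.06 -0.42  1.04  0.75  1.74] open 0.317 psi,phi,th [-40.1   3.6   0.2]
lf [-122.5  -48.5   -0.5] ln [-51.8  35.5   6.4] tf [-206.7   22.3   -0. ] tn [-136.   106.3    6.9] 
{"dx":-0.01,"dy":-0.03,"dz":0.01,"ax":-0.06,"ay":0,"az":-0.05,"fingers":1},{"dx":-0.01,"dy":-0.03,"dz":0,"ax":-0.06,"ay":0.01,"az":-0.06,"fingers":1},{"dx":0,"dy":-0,"dz":0,"ax":0,"ay":-0,"az":0,"fingers":1},
max 1.0
```

Call:
{"name": "jog_arm", "arguments": {"steps": [{"dx":-0.01,"dy":-0.03,"dz":0.01,"ax":-0.06,"ay":0,"az":-0.05,"fingers":1},{"dx":-0.01,"dy":-0.03,"dz":0,"ax":-0.06,"ay":0.01,"az":-0.06,"fingers":1},{"dx":0,"dy":0,"dz":0,"ax":0,"ay":0,"az":0,"fingers":1}]}}

```text
clock: 9.2
position: [522.5, -15.0, 177.7]
ee_rot: [-2.275, -1.276, -0.866]
contact_force: [-7.1, -8.2, 18.7]
opening: 0.32
finger_force: 93.3
```

Run:
```python
from st import *
ln,e=P('ln')
a=(ln,*e); b=((ln[0],ln[1],4.3),e[0],-8,0.5)
go([('ln',a,b,8),('ln',b,b,1)])
```

```text
t 9.2 F [-7.1 -8.2 18.7] M [1.32 1.86 1.09] q [-0.41  0.04 -0.44  1.01  0.75  1.74] open 0.32 psi,phi,th [-40.2   2.2   0.1]
lf [-123.5  -49.8    0.9] ln [-52.6  34.2   5.2] tf [-207.5   21.2    1.1] tn [-136.6  105.1    5.3] 
{"dx":0.01,"dy":-0.07,"dz":-0.01,"ax":-0.12,"ay":-0.01,"az":-0.11,"fingers":1},{"dx":0.02,"dy":-0.06,"dz":-0.01,"ax":-0.11,"ay":-0,"az":-0.11,"fingers":1},{"dx":0.01,"dy":-0.07,"dz":-0.02,"ax":-0.12,"ay":-0.01,"az":-0.11,"fingers":1},{"dx":0.02,"dy":-0.06,"dz":-0.01,"ax":-0.12,"ay":-0.01,"az":-0.1,"fingers":1},{"dx":0.01,"dy":-0.07,"dz":-0.01,"ax":-0.12,"ay":-0,"az":-0.11,"fingers":1},{"dx":0.02,"dy":-0.06,"dz":-0.01,"ax":-0.11,"ay":-0.01,"az":-0.11,"fingers":1},{"dx":0.01,"dy":-0.07,"dz":-0.02,"ax":-0.12,"ay":-0.01,"az":-0.11,"fingers":1},{"dx":0.02,"dy":-0.06,"dz":-0.01,"ax":-0.12,"ay":-0,"az":-0.11,"fingers":1},{"dx":-0,"dy":-0,"dz":0,"ax":0,"ay":-0,"az":0,"fingers":1},
max 1.0
```

Call:
{"name": "jog_arm", "arguments": {"steps": [{"dx":0.02,"dy":-0.07,"dz":-0.02,"ax":-0.12,"ay":-0.01,"az":-0.11,"fingers":1},{"dx":0.02,"dy":-0.06,"dz":-0.01,"ax":-0.11,"ay":0,"az":-0.11,"fingers":1},{"dx":0.01,"dy":-0.07,"dz":-0.02,"ax":-0.12,"ay":-0.01,"az":-0.11,"fingers":1},{"dx":0.02,"dy":-0.06,"dz":-0.01,"ax":-0.12,"ay":-0.01,"az":-0.1,"fingers":1},{"dx":0.01,"dy":-0.07,"dz":-0.01,"ax":-0.12,"ay":0,"az":-0.11,"fingers":1},{"dx":0.02,"dy":-0.06,"dz":-0.01,"ax":-0.11,"ay":-0.01,"az":-0.11,"fingers":1},{"dx":0.01,"dy":-0.07,"dz":-0.02,"ax":-0.12,"ay":-0.01,"az":-0.11,"fingers":1},{"dx":0.02,"dy":-0.06,"dz":-0.01,"ax":-0.12,"ay":0,"az":-0.11,"fingers":1},{"dx":0,"dy":0,"dz":0,"ax":0,"ay":0,"az":0,"fingers":1}]}}

```text
clock: 10.32
position: [495.5, 2.4, 185.5]
ee_rot: [-2.321, -1.413, -1.011]
contact_force: [-6.9, -4.3, 10.6]
opening: 0.322
finger_force: 92.3
```

Run:
```python
from st import *
ln,e=P('ln')
a=(ln,*e); b=(ln+[0,2,-.1],0,-9,.5)
go([('ln',a,b,11),('ln',b,b,1)])
```

```text
t 10.32 F [-6.9 -4.3 10.6] M [0.6  1.5  0.64] q [-0.38 -0.15 -0.61  0.83  0.71  1.77] open 0.322 psi,phi,th [-40.1  -8.    0.6]
lf [-122.6  -48.7   19.6] ln [-52.5  34.7   4.2] tf [-206.7   22.2   20.6] tn [-136.5  105.6    5.3] 
{"dx":0.02,"dy":0.05,"dz":0.03,"ax":0.3,"ay":0.07,"az":-0.34,"fingers":1},{"dx":0.02,"dy":0.05,"dz":0.02,"ax":0.29,"ay":0.06,"az":-0.34,"fingers":1},{"dx":0.02,"dy":0.05,"dz":0.03,"ax":0.3,"ay":0.07,"az":-0.34,"fingers":1},{"dx":0.02,"dy":0.04,"dz":0.02,"ax":0.29,"ay":0.07,"az":-0.34,"fingers":1},{"dx":0.01,"dy":0.05,"dz":0.03,"ax":0.3,"ay":0.07,"az":-0.34,"fingers":1},{"dx":0.02,"dy":0.05,"dz":0.03,"ax":0.29,"ay":0.07,"az":-0.34,"fingers":1},{"dx":0.02,"dy":0.05,"dz":0.02,"ax":0.3,"ay":0.07,"az":-0.34,"fingers":1},{"dx":0.02,"dy":0.05,"dz":0.03,"ax":0.29,"ay":0.07,"az":-0.34,"fingers":1},{"dx":0.02,"dy":0.05,"dz":0.02,"ax":0.3,"ay":0.07,"az":-0.34,"fingers":1},{"dx":0.01,"dy":0.04,"dz":0.03,"ax":0.29,"ay":0.07,"az":-0.34,"fingers":1},{"dx":0.02,"dy":0.05,"dz":0.03,"ax":0.3,"ay":0.07,"az":-0.34,"fingers":1},{"dx":0,"dy":0,"dz":-0,"ax":-0,"ay":0,"az":0,"fingers":1},
max 1.0
```

Call:
{"name": "jog_arm", "arguments": {"steps": [{"dx":0.02,"dy":0.05,"dz":0.03,"ax":0.3,"ay":0.07,"az":-0.34,"fingers":1},{"dx":0.02,"dy":0.05,"dz":0.02,"ax":0.29,"ay":0.06,"az":-0.34,"fingers":1},{"dx":0.02,"dy":0.05,"dz":0.03,"ax":0.3,"ay":0.07,"az":-0.34,"fingers":1},{"dx":0.02,"dy":0.04,"dz":0.02,"ax":0.29,"ay":0.07,"az":-0.34,"fingers":1},{"dx":0.01,"dy":0.05,"dz":0.03,"ax":0.3,"ay":0.07,"az":-0.34,"fingers":1},{"dx":0.02,"dy":0.05,"dz":0.03,"ax":0.29,"ay":0.07,"az":-0.34,"fingers":1}]}}

```text
clock: 11.08
position: [516.1, 6.7, 185.3]
ee_rot: [-1.938, -1.767, -0.903]
contact_force: [-4.9, -3.1, 13.9]
opening: 0.316
finger_force: 92.3
```

Run:
```python
from st import *
ln,e=P('ln')
a=(ln,*e); b=(ln+[0,2,-.3],10,-9,.5)
go([('ln',a,b,10),('ln',b,b,1)])
```

```text
t 11.07 F [-4.9 -3.1 13.9] M [1.28 1.83 0.78] q [-0.38  0.11 -0.35  1.17  0.75  1.26] open 0.316 psi,phi,th [-18.2  -8.4   0.4]
lf [-85.7 -67.5  20. ] ln [-51.7  35.8   3.9] tf [-190.1  -33.    20.7] tn [-156.1   70.3    4.6] 
{"dx":0.01,"dy":0.04,"dz":0.02,"ax":0.23,"ay":0.05,"az":-0.26,"fingers":1},{"dx":0.02,"dy":0.04,"dz":0.02,"ax":0.23,"ay":0.05,"az":-0.26,"fingers":1},{"dx":0.01,"dy":0.03,"dz":0.02,"ax":0.23,"ay":0.06,"az":-0.27,"fingers":1},{"dx":0.02,"dy":0.04,"dz":0.02,"ax":0.23,"ay":0.05,"az":-0.26,"fingers":1},{"dx":0.01,"dy":0.04,"dz":0.02,"ax":0.23,"ay":0.05,"az":-0.26,"fingers":1},{"dx":0.02,"dy":0.03,"dz":0.02,"ax":0.23,"ay":0.05,"az":-0.26,"fingers":1},{"dx":0.01,"dy":0.04,"dz":0.03,"ax":0.23,"ay":0.06,"az":-0.26,"fingers":1},{"dx":0.02,"dy":0.04,"dz":0.02,"ax":0.23,"ay":0.05,"az":-0.27,"fingers":1},{"dx":0.01,"dy":0.04,"dz":0.02,"ax":0.23,"ay":0.06,"az":-0.26,"fingers":1},{"dx":0.01,"dy":0.03,"dz":0.02,"ax":0.23,"ay":0.05,"az":-0.26,"fingers":1},{"dx":0,"dy":0,"dz":-0,"ax":0,"ay":0,"az":0,"fingers":1},
max 1.0
```

Call:
{"name": "jog_arm", "arguments": {"steps": [{"dx":0.01,"dy":0.04,"dz":0.02,"ax":0.23,"ay":0.05,"az":-0.26,"fingers":1},{"dx":0.02,"dy":0.04,"dz":0.02,"ax":0.23,"ay":0.05,"az":-0.26,"fingers":1},{"dx":0.01,"dy":0.03,"dz":0.02,"ax":0.23,"ay":0.06,"az":-0.27,"fingers":1},{"dx":0.02,"dy":0.04,"dz":0.02,"ax":0.23,"ay":0.05,"az":-0.26,"fingers":1},{"dx":0.01,"dy":0.04,"dz":0.02,"ax":0.23,"ay":0.05,"az":-0.26,"fingers":1},{"dx":0.02,"dy":0.03,"dz":0.02,"ax":0.23,"ay":0.05,"az":-0.26,"fingers":1},{"dx":0.01,"dy":0.04,"dz":0.03,"ax":0.23,"ay":0.06,"az":-0.26,"fingers":1},{"dx":0.02,"dy":0.04,"dz":0.02,"ax":0.23,"ay":0.05,"az":-0.27,"fingers":1},{"dx":0.01,"dy":0.04,"dz":0.02,"ax":0.23,"ay":0.06,"az":-0.26,"fingers":1},{"dx":0.01,"dy":0.03,"dz":0.02,"ax":0.23,"ay":0.05,"az":-0.26,"fingers":1}]}}

```text
clock: 12.32
position: [537.4, 22.6, 185.1]
ee_rot: [-1.396, -2.111, -0.731]
contact_force: [-0.7, -3.1, 14.7]
opening: 0.314
finger_force: 92.6
```

Run:
```python
from st import *
ln,e=P('ln')
a=(ln,*e); b=(ln+[0,2,0],34,-8.5,.5)
go([('ln',a,b,9),('ln',b,b,1)])
```

```text
t 12.32 F [-0.7 -3.1 14.7] M [1.07 1.54 0.24] q [-0.29  0.4  -0.    1.57  0.66  0.74] open 0.314 psi,phi,th [ 9.9 -9.   0.6]
lf [-33.5 -69.3  20.4] ln [-52.3  37.8   3.3] tf [-141.9  -88.1   21.6] tn [-160.6   19.     4.4] 
{"dx":0.01,"dy":0.04,"dz":0.02,"ax":0.23,"ay":0.05,"az":-0.24,"fingers":1},{"dx":0.01,"dy":0.04,"dz":0.02,"ax":0.22,"ay":0.06,"az":-0.24,"fingers":1},{"dx":0.02,"dy":0.04,"dz":0.02,"ax":0.23,"ay":0.05,"az":-0.24,"fingers":1},{"dx":0.01,"dy":0.04,"dz":0.02,"ax":0.23,"ay":0.06,"az":-0.24,"fingers":1},{"dx":0.01,"dy":0.04,"dz":0.02,"ax":0.23,"ay":0.05,"az":-0.24,"fingers":1},{"dx":0.02,"dy":0.04,"dz":0.03,"ax":0.22,"ay":0.05,"az":-0.24,"fingers":1},{"dx":0.01,"dy":0.04,"dz":0.02,"ax":0.23,"ay":0.05,"az":-0.24,"fingers":1},{"dx":0.01,"dy":0.04,"dz":0.02,"ax":0.23,"ay":0.06,"az":-0.24,"fingers":1},{"dx":0.02,"dy":0.04,"dz":0.02,"ax":0.23,"ay":0.05,"az":-0.23,"fingers":1},{"dx":-0,"dy":0,"dz":0,"ax":-0,"ay":-0,"az":-0,"fingers":1},
max 1.0
```

Call:
{"name": "jog_arm", "arguments": {"steps": [{"dx":0.01,"dy":0.04,"dz":0.02,"ax":0.23,"ay":0.05,"az":-0.24,"fingers":1},{"dx":0.01,"dy":0.04,"dz":0.02,"ax":0.22,"ay":0.06,"az":-0.24,"fingers":1},{"dx":0.02,"dy":0.04,"dz":0.02,"ax":0.23,"ay":0.05,"az":-0.24,"fingers":1},{"dx":0.01,"dy":0.04,"dz":0.02,"ax":0.23,"ay":0.06,"az":-0.24,"fingers":1},{"dx":0.01,"dy":0.04,"dz":0.02,"ax":0.23,"ay":0.05,"az":-0.24,"fingers":1},{"dx":0.02,"dy":0.04,"dz":0.02,"ax":0.22,"ay":0.05,"az":-0.24,"fingers":1},{"dx":0.01,"dy":0.04,"dz":0.02,"ax":0.23,"ay":0.05,"az":-0.24,"fingers":1},{"dx":0.01,"dy":0.04,"dz":0.02,"ax":0.23,"ay":0.06,"az":-0.24,"fingers":1},{"dx":0,"dy":0,"dz":0,"ax":0,"ay":0,"az":0,"fingers":1}]}}

```text
clock: 13.45
position: [548.9, 41.7, 184.8]
ee_rot: [-0.959, -2.276, -0.568]
contact_force: [0.1, -3.5, 14.7]
opening: 0.319
finger_force: 92.6
```

Run:
```python
from st import *
ln,e=P('ln')
a=(ln,*e); b=(ln+[0,0,.3],e[0],0.5,.2)
go([('ln',a,b,8),('ln',b,b,1)])
```

```text
t 13.45 F [ 0.1 -3.5 14.7] M [0.44 1.84 0.19] q [-0.19  0.58  0.25  1.81  0.53  0.45] open 0.319 psi,phi,th [31.4 -8.5  0.5]
lf [  4.  -53.   19.5] ln [-52.6  39.9   3.3] tf [ -90.  -110.1   20.5] tn [-146.6  -17.2    4.3] 
{"dx":-0.01,"dy":0.06,"dz":0.01,"ax":0.1,"ay":0,"az":0.09,"fingers":1},{"dx":-0.02,"dy":0.05,"dz":0.02,"ax":0.11,"ay":0.01,"az":0.1,"fingers":1},{"dx":-0.01,"dy":0.06,"dz":0.01,"ax":0.1,"ay":0,"az":0.09,"fingers":1},{"dx":-0.02,"dy":0.06,"dz":0.01,"ax":0.1,"ay":0.01,"az":0.1,"fingers":1},{"dx":-0.01,"dy":0.05,"dz":0.01,"ax":0.11,"ay":0,"az":0.09,"fingers":1},{"dx":-0.02,"dy":0.06,"dz":0.02,"ax":0.1,"ay":0.01,"az":0.1,"fingers":1},{"dx":-0.01,"dy":0.06,"dz":0.01,"ax":0.1,"ay":0,"az":0.09,"fingers":1},{"dx":-0.01,"dy":0.06,"dz":0.01,"ax":0.11,"ay":0.01,"az":0.1,"fingers":1},{"dx":-0,"dy":-0,"dz":0,"ax":-0,"ay":-0,"az":-0,"fingers":1},
max 1.0
```

Call:
{"name": "jog_arm", "arguments": {"steps": [{"dx":-0.01,"dy":0.06,"dz":0.01,"ax":0.1,"ay":0,"az":0.09,"fingers":1},{"dx":-0.02,"dy":0.05,"dz":0.02,"ax":0.11,"ay":0.01,"az":0.1,"fingers":1},{"dx":-0.01,"dy":0.06,"dz":0.01,"ax":0.1,"ay":0,"az":0.09,"fingers":1},{"dx":-0.02,"dy":0.06,"dz":0.01,"ax":0.1,"ay":0.01,"az":0.1,"fingers":1},{"dx":-0.01,"dy":0.05,"dz":0.01,"ax":0.11,"ay":0,"az":0.09,"fingers":1},{"dx":-0.02,"dy":0.06,"dz":0.02,"ax":0.1,"ay":0.01,"az":0.1,"fingers":1},{"dx":-0.01,"dy":0.06,"dz":0.01,"ax":0.1,"ay":0,"az":0.09,"fingers":1},{"dx":-0.01,"dy":0.06,"dz":0.01,"ax":0.11,"ay":0.01,"az":0.1,"fingers":1},{"dx":0,"dy":0,"dz":0,"ax":0,"ay":0,"az":0,"fingers":1}]}}

```text
clock: 14.58
position: [569.9, 58.7, 179.4]
ee_rot: [-1.012, -2.213, -0.388]
contact_force: [-3.5, -9.0, 19.1]
opening: 0.32
finger_force: 93.1
```

Run:
```python
from st import *
s=snap("side"); save(s,"s3.png")
lf,e=P('lf')
a=(lf,*e); b=(lf+[0,0,.2],e[0],9,.5)
go([('lf',a,b,8),('lf',b,b,1)])
```

```text
t 14.57 F [-3.5 -9.  19.1] M [0.8  2.13 1.2 ] q [-0.12  0.68  0.4   1.9   0.47  0.59] open 0.32 psi,phi,th [31.4  0.5  0.2]
lf [  4.  -53.2   4. ] ln [-53.3  40.7   5. ] tf [ -89.9 -110.5    4.4] tn [-147.2  -16.6    5.4] 
{"dx":0.01,"dy":0.05,"dz":-0.01,"ax":0.1,"ay":-0,"az":0.09,"fingers":1},{"dx":0.02,"dy":0.06,"dz":-0.01,"ax":0.1,"ay":-0.01,"az":0.09,"fingers":1},{"dx":0.01,"dy":0.05,"dz":-0.01,"ax":0.09,"ay":-0,"az":0.09,"fingers":1},{"dx":0.01,"dy":0.06,"dz":-0.02,"ax":0.1,"ay":-0.01,"az":0.09,"fingers":1},{"dx":0.01,"dy":0.05,"dz":-0.01,"ax":0.1,"ay":-0,"az":0.09,"fingers":1},{"dx":0.02,"dy":0.06,"dz":-0.01,"ax":0.1,"ay":-0,"az":0.09,"fingers":1},{"dx":0.01,"dy":0.05,"dz":-0.01,"ax":0.09,"ay":-0.01,"az":0.09,"fingers":1},{"dx":0.01,"dy":0.05,"dz":-0.01,"ax":0.1,"ay":-0,"az":0.09,"fingers":1},{"dx":0,"dy":0,"dz":-0,"ax":0,"ay":-0,"az":-0,"fingers":1},
max 1.0
```

View pics/s3.png

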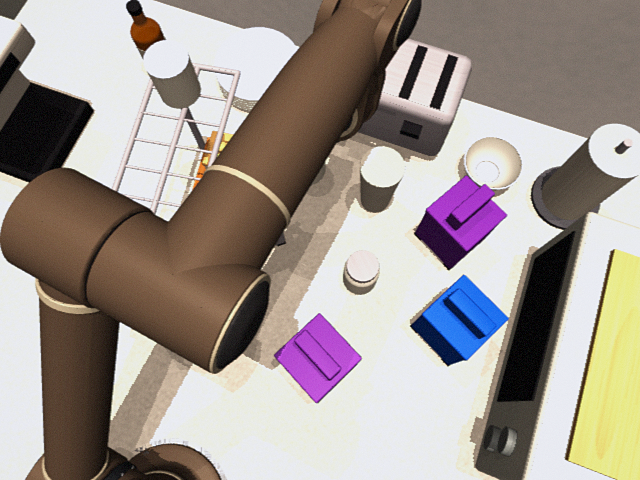

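The arm hides the canister in this view; it leaves the jar (362,270), the cups (382,178) and the look-alikes undisturbed. Next swing: tip the near side up about the far leading corner, yawing back early to keep joint 4 in range.

Run:
```python
from st import *
lf,e=P('lf'); lf[2]=4.2
a=(lf,*e); b=(lf,30,3.5,.4); c=(lf,16,10,.5); d=(lf+[0,1,0],0,10,.5)
go([('lf',a,b,3),('lf',b,c,6),('lf',c,d,6)])
```

```text
t 14.62 F [-3.1 -8.8 19.6] M [0.77 2.07 1.12] q [-0.12  0.68  0.4   1.9   0.47  0.59] open 0.314 psi,phi,th [31.4  0.5  0.2]
lf [  4.  -53.2   3.9] ln [-53.3  40.8   4.9] tf [ -89.9 -110.4    4.4] tn [-147.2  -16.5    5.4] 
{"dx":0.02,"dy":0.04,"dz":-0.01,"ax":0.05,"ay":-0.01,"az":0.13,"fingers":1},{"dx":0.02,"dy":0.05,"dz":-0,"ax":0.06,"ay":-0,"az":0.12,"fingers":1},{"dx":0.02,"dy":0.04,"dz":-0.01,"ax":0.05,"ay":-0,"az":0.13,"fingers":1},{"dx":0.03,"dy":0.02,"dz":0.01,"ax":-0.1,"ay":0.01,"az":0.31,"fingers":1},{"dx":0.03,"dy":0.02,"dz":0.01,"ax":-0.1,"ay":0.03,"az":0.3,"fingers":1},{"dx":0.02,"dy":0.02,"dz":0,"ax":-0.09,"ay":0.02,"az":0.31,"fingers":1},{"dx":0.03,"dy":0.02,"dz":0.01,"ax":-0.1,"ay":0.04,"az":0.3,"fingers":1},{"dx":0.02,"dy":0.02,"dz":0,"ax":-0.09,"ay":0.04,"az":0.31,"fingers":1},{"dx":0.02,"dy":0.02,"dz":0.01,"ax":-0.1,"ay":0.04,"az":0.3,"fingers":1},{"dx":0.01,"dy":-0.05,"dz":0.02,"ax":-0.22,"ay":0.06,"az":0.24,"fingers":1},{"dx":0.01,"dy":-0.04,"dz":0.01,"ax":-0.22,"ay":0.06,"az":0.24,"fingers":1},{"dx":0.01,"dy":-0.04,"dz":0.02,"ax":-0.22,"ay":0.05,"az":0.25,"fingers":1},
{"dx":0.01,"dy":-0.05,"dz":0.02,"ax":-0.22,"ay":0.06,"az":0.24,"fingers":1},{"dx":0.01,"dy":-0.04,"dz":0.02,"ax":-0.22,"ay":0.06,"az":0.24,"fingers":1},{"dx":0,"dy":-0.05,"dz":0.02,"ax":-0.23,"ay":0.05,"az":0.24,"fingers":1},
max 1.0
```

Call:
{"name": "jog_arm", "arguments": {"steps": [{"dx":0.02,"dy":0.04,"dz":-0.01,"ax":0.05,"ay":-0.01,"az":0.13,"fingers":1},{"dx":0.02,"dy":0.05,"dz":0,"ax":0.06,"ay":0,"az":0.12,"fingers":1},{"dx":0.02,"dy":0.04,"dz":-0.01,"ax":0.05,"ay":0,"az":0.13,"fingers":1},{"dx":0.03,"dy":0.02,"dz":0.01,"ax":-0.1,"ay":0.01,"az":0.31,"fingers":1},{"dx":0.03,"dy":0.02,"dz":0.01,"ax":-0.1,"ay":0.03,"az":0.3,"fingers":1},{"dx":0.02,"dy":0.02,"dz":0,"ax":-0.09,"ay":0.02,"az":0.31,"fingers":1},{"dx":0.03,"dy":0.02,"dz":0.01,"ax":-0.1,"ay":0.04,"az":0.3,"fingers":1},{"dx":0.02,"dy":0.02,"dz":0,"ax":-0.09,"ay":0.04,"az":0.31,"fingers":1},{"dx":0.02,"dy":0.02,"dz":0.01,"ax":-0.1,"ay":0.04,"az":0.3,"fingers":1}]}}

```text
clock: 15.75
position: [577.3, 76.8, 185.3]
ee_rot: [-1.354, -1.995, -0.327]
contact_force: [-0.4, -4.8, 15.2]
opening: 0.312
finger_force: 92.4
```

Run:
```python
from st import *
lf,e=P('lf')
a=(lf,*e); d=(lf+[0,2,-.3],-12,10.5,.5)
go([('lf',a,d,11)])
```

```text
t 15.75 F [-0.4 -4.8 15.2] M [0.99 0.75 0.47] q [-0.12  0.65  0.37  1.86  0.53  0.92] open 0.312 psi,phi,th [15.9  9.9  0.5]
lf [  4.9 -54.9   3.4] ln [-24.8  49.4  22.2] tf [-100.9  -85.1    4.3] tn [-130.5   19.1   23.1] 
{"dx":0.01,"dy":-0.04,"dz":0.02,"ax":-0.21,"ay":0.05,"az":0.24,"fingers":1},{"dx":0.01,"dy":-0.04,"dz":0.02,"ax":-0.2,"ay":0.06,"az":0.23,"fingers":1},{"dx":0.01,"dy":-0.04,"dz":0.01,"ax":-0.21,"ay":0.05,"az":0.24,"fingers":1},{"dx":0.01,"dy":-0.04,"dz":0.02,"ax":-0.2,"ay":0.05,"az":0.23,"fingers":1},{"dx":0.01,"dy":-0.03,"dz":0.02,"ax":-0.21,"ay":0.06,"az":0.24,"fingers":1},{"dx":0,"dy":-0.04,"dz":0.01,"ax":-0.2,"ay":0.05,"az":0.23,"fingers":1},{"dx":0.01,"dy":-0.04,"dz":0.02,"ax":-0.21,"ay":0.06,"az":0.24,"fingers":1},{"dx":0.01,"dy":-0.04,"dz":0.02,"ax":-0.2,"ay":0.05,"az":0.23,"fingers":1},{"dx":0.01,"dy":-0.04,"dz":0.01,"ax":-0.21,"ay":0.06,"az":0.24,"fingers":1},{"dx":0.01,"dy":-0.04,"dz":0.02,"ax":-0.2,"ay":0.06,"az":0.23,"fingers":1},{"dx":0,"dy":-0.04,"dz":0.02,"ax":-0.21,"ay":0.05,"az":0.24,"fingers":1},
max 1.0
```

Call:
{"name": "jog_arm", "arguments": {"steps": [{"dx":0.01,"dy":-0.04,"dz":0.02,"ax":-0.21,"ay":0.05,"az":0.24,"fingers":1},{"dx":0.01,"dy":-0.04,"dz":0.02,"ax":-0.2,"ay":0.06,"az":0.23,"fingers":1},{"dx":0.01,"dy":-0.04,"dz":0.01,"ax":-0.21,"ay":0.05,"az":0.24,"fingers":1},{"dx":0.01,"dy":-0.04,"dz":0.02,"ax":-0.2,"ay":0.05,"az":0.23,"fingers":1},{"dx":0.01,"dy":-0.03,"dz":0.02,"ax":-0.21,"ay":0.06,"az":0.24,"fingers":1},{"dx":0,"dy":-0.04,"dz":0.01,"ax":-0.2,"ay":0.05,"az":0.23,"fingers":1},{"dx":0.01,"dy":-0.04,"dz":0.02,"ax":-0.21,"ay":0.06,"az":0.24,"fingers":1},{"dx":0.01,"dy":-0.04,"dz":0.02,"ax":-0.2,"ay":0.05,"az":0.23,"fingers":1},{"dx":0.01,"dy":-0.04,"dz":0.01,"ax":-0.21,"ay":0.06,"az":0.24,"fingers":1},{"dx":0.01,"dy":-0.04,"dz":0.02,"ax":-0.2,"ay":0.06,"az":0.23,"fingers":1},{"dx":0,"dy":-0.04,"dz":0.02,"ax":-0.21,"ay":0.05,"az":0.24,"fingers":1}]}}

```text
clock: 17.12
position: [551.5, 82.7, 184.9]
ee_rot: [-1.829, -1.639, -0.541]
contact_force: [1.0, -2.7, 9.8]
opening: 0.316
finger_force: 92.1
```

Run:
```python
from st import *
lf,e=P('lf')
a=(lf,*e); d=(lf+[-1,3,-.3],-21.5,10,.5); f=(lf+[-1,4,-.3],-21.5,0,.2)
go([('lf',a,d,4),('lf',d,f,8)])
```

```text
t 17.12 F [ 1.  -2.7  9.8] M [ 0.54 -1.03 -0.22] q [-0.19  0.36 -0.04  1.47  0.71  1.38] open 0.316 psi,phi,th [-12.   10.1   0.4]
lf [  5.  -56.1   2.9] ln [27.4 49.9 22.3] tf [-102.7  -33.4    3.7] tn [-80.2  72.5  23. ] 
{"dx":0,"dy":-0.05,"dz":0.01,"ax":-0.2,"ay":0.05,"az":0.21,"fingers":1},{"dx":0,"dy":-0.05,"dz":0.02,"ax":-0.2,"ay":0.05,"az":0.22,"fingers":1},{"dx":0,"dy":-0.05,"dz":0.01,"ax":-0.21,"ay":0.04,"az":0.21,"fingers":1},{"dx":0.01,"dy":-0.05,"dz":0.02,"ax":-0.2,"ay":0.05,"az":0.22,"fingers":1},{"dx":-0.02,"dy":-0.06,"dz":0.01,"ax":-0.11,"ay":0.01,"az":-0.11,"fingers":1},{"dx":-0.02,"dy":-0.07,"dz":0.02,"ax":-0.12,"ay":0,"az":-0.11,"fingers":1},{"dx":-0.01,"dy":-0.06,"dz":0.01,"ax":-0.11,"ay":0.01,"az":-0.1,"fingers":1},{"dx":-0.02,"dy":-0.07,"dz":0.01,"ax":-0.12,"ay":-0,"az":-0.11,"fingers":1},{"dx":-0.02,"dy":-0.06,"dz":0.02,"ax":-0.11,"ay":0,"az":-0.1,"fingers":1},{"dx":-0.01,"dy":-0.07,"dz":0.01,"ax":-0.12,"ay":0.01,"az":-0.11,"fingers":1},{"dx":-0.02,"dy":-0.06,"dz":0.01,"ax":-0.11,"ay":0,"az":-0.1,"fingers":1},{"dx":-0.01,"dy":-0.07,"dz":0.02,"ax":-0.12,"ay":0.01,"az":-0.11,"fingers":1},
max 1.0
```

Call:
{"name": "jog_arm", "arguments": {"steps": [{"dx":0,"dy":-0.05,"dz":0.01,"ax":-0.2,"ay":0.05,"az":0.21,"fingers":1},{"dx":0,"dy":-0.05,"dz":0.02,"ax":-0.2,"ay":0.05,"az":0.22,"fingers":1},{"dx":0,"dy":-0.05,"dz":0.01,"ax":-0.21,"ay":0.04,"az":0.21,"fingers":1},{"dx":0.01,"dy":-0.05,"dz":0.02,"ax":-0.2,"ay":0.05,"az":0.22,"fingers":1},{"dx":-0.02,"dy":-0.06,"dz":0.01,"ax":-0.11,"ay":0.01,"az":-0.11,"fingers":1},{"dx":-0.02,"dy":-0.07,"dz":0.02,"ax":-0.12,"ay":0,"az":-0.11,"fingers":1},{"dx":-0.01,"dy":-0.06,"dz":0.01,"ax":-0.11,"ay":0.01,"az":-0.1,"fingers":1},{"dx":-0.02,"dy":-0.07,"dz":0.01,"ax":-0.12,"ay":0,"az":-0.11,"fingers":1},{"dx":-0.02,"dy":-0.06,"dz":0.02,"ax":-0.11,"ay":0,"az":-0.1,"fingers":1},{"dx":-0.01,"dy":-0.07,"dz":0.01,"ax":-0.12,"ay":0.01,"az":-0.11,"fingers":1},{"dx":-0.02,"dy":-0.06,"dz":0.01,"ax":-0.11,"ay":0,"az":-0.1,"fingers":1},{"dx":-0.01,"dy":-0.07,"dz":0.02,"ax":-0.12,"ay":0.01,"az":-0.11,"fingers":1}]}}

```text
clock: 18.62
position: [508.7, 92.4, 179.9]
ee_rot: [-1.988, -1.619, -0.785]
contact_force: [7.4, 3.9, 19.7]
opening: 0.314
finger_force: 92.5
```

Run:
```python
from st import *
ln,e=P('ln')
a=(ln,*e); d=(ln+[0,2,0.3],-20,-5,.4); f=(ln+[0,5,.3],-8,-9,.5)
go([('ln',a,d,5),('ln',d,f,7)])
```

```text
t 18.62 F [ 7.4  3.9 19.7] M [ 2.17 -1.25 -0.85] q [-0.21  0.07 -0.4   1.09  0.75  1.57] open 0.314 psi,phi,th [-21.4  -0.2   0.1]
lf [  4.6 -53.3   5.2] ln [44.7 49.2  4.9] tf [-97.8 -13.2   5.4] tn [-57.7  89.3   5.1] 
{"dx":0.02,"dy":-0.05,"dz":-0.01,"ax":-0.07,"ay":-0.01,"az":-0.11,"fingers":1},{"dx":0.01,"dy":-0.05,"dz":-0.01,"ax":-0.06,"ay":-0,"az":-0.11,"fingers":1},{"dx":0.02,"dy":-0.05,"dz":-0.01,"ax":-0.07,"ay":-0.01,"az":-0.1,"fingers":1},{"dx":0.01,"dy":-0.05,"dz":-0.01,"ax":-0.06,"ay":-0,"az":-0.11,"fingers":1},{"dx":0.02,"dy":-0.06,"dz":-0.01,"ax":-0.07,"ay":-0.01,"az":-0.11,"fingers":1},{"dx":0.01,"dy":-0.01,"dz":0.01,"ax":0.09,"ay":0.02,"az":-0.2,"fingers":1},{"dx":0.02,"dy":-0,"dz":0,"ax":0.09,"ay":0.02,"az":-0.21,"fingers":1},{"dx":0.02,"dy":-0.01,"dz":0.01,"ax":0.1,"ay":0.02,"az":-0.2,"fingers":1},{"dx":0.01,"dy":-0.01,"dz":0,"ax":0.09,"ay":0.03,"az":-0.21,"fingers":1},{"dx":0.02,"dy":-0.01,"dz":0.01,"ax":0.09,"ay":0.03,"az":-0.2,"fingers":1},{"dx":0.02,"dy":-0.01,"dz":0,"ax":0.09,"ay":0.03,"az":-0.21,"fingers":1},{"dx":0.01,"dy":-0.01,"dz":0.01,"ax":0.09,"ay":0.03,"az":-0.2,"fingers":1},
max 1.0
```

Call:
{"name": "jog_arm", "arguments": {"steps": [{"dx":0.02,"dy":-0.05,"dz":-0.01,"ax":-0.07,"ay":-0.01,"az":-0.11,"fingers":1},{"dx":0.01,"dy":-0.05,"dz":-0.01,"ax":-0.06,"ay":0,"az":-0.11,"fingers":1},{"dx":0.02,"dy":-0.05,"dz":-0.01,"ax":-0.07,"ay":-0.01,"az":-0.1,"fingers":1},{"dx":0.01,"dy":-0.05,"dz":-0.01,"ax":-0.06,"ay":0,"az":-0.11,"fingers":1},{"dx":0.02,"dy":-0.06,"dz":-0.01,"ax":-0.07,"ay":-0.01,"az":-0.11,"fingers":1},{"dx":0.01,"dy":-0.01,"dz":0.01,"ax":0.09,"ay":0.02,"az":-0.2,"fingers":1},{"dx":0.02,"dy":0,"dz":0,"ax":0.09,"ay":0.02,"az":-0.21,"fingers":1},{"dx":0.02,"dy":-0.01,"dz":0.01,"ax":0.1,"ay":0.02,"az":-0.2,"fingers":1},{"dx":0.01,"dy":-0.01,"dz":0,"ax":0.09,"ay":0.03,"az":-0.21,"fingers":1},{"dx":0.02,"dy":-0.01,"dz":0.01,"ax":0.09,"ay":0.03,"az":-0.2,"fingers":1},{"dx":0.02,"dy":-0.01,"dz":0,"ax":0.09,"ay":0.03,"az":-0.21,"fingers":1},{"dx":0.01,"dy":-0.01,"dz":0.01,"ax":0.09,"ay":0.03,"az":-0.2,"fingers":1}]}}

```text
clock: 20.12
position: [486.0, 103.6, 184.8]
ee_rot: [-1.752, -1.901, -0.835]
contact_force: [-6.1, -2.0, 18.6]
opening: 0.316
finger_force: 93.0
```

Run:
```python
from st import *
ln,e=P('ln')
a=(ln,*e); t=np.array([45,54.5,ln[2]]); d=(t,0,-9,.3); f=(t+[0,0,.3],0,-.2,.0)
go([('ln',a,d,5),('ln',d,f,7)])
```

```text
t 20.12 F [-6.1 -2.  18.6] M [1.41 2.5  0.18] q [-0.2   0.07 -0.39  1.16  0.75  1.27] open 0.316 psi,phi,th [-8.1 -8.2  0.5]
lf [ 30.3 -47.1  19. ] ln [45.7 60.7  3.4] tf [-78.6 -31.4  20. ] tn [-63.2  76.4   4.4] 
{"dx":0.01,"dy":0.04,"dz":0.01,"ax":0.12,"ay":0.04,"az":-0.16,"fingers":1},{"dx":0,"dy":0.03,"dz":0.01,"ax":0.12,"ay":0.03,"az":-0.16,"fingers":1},{"dx":0.01,"dy":0.04,"dz":0.02,"ax":0.12,"ay":0.04,"az":-0.17,"fingers":1},{"dx":0,"dy":0.04,"dz":0.01,"ax":0.12,"ay":0.04,"az":-0.16,"fingers":1},{"dx":0,"dy":0.04,"dz":0.01,"ax":0.12,"ay":0.03,"az":-0.16,"fingers":1},{"dx":-0.01,"dy":0.06,"dz":0.01,"ax":0.12,"ay":0.01,"az":0.11,"fingers":1},{"dx":-0.02,"dy":0.06,"dz":0.01,"ax":0.11,"ay":0,"az":0.1,"fingers":1},{"dx":-0.01,"dy":0.07,"dz":0.02,"ax":0.12,"ay":0.01,"az":0.11,"fingers":1},{"dx":-0.02,"dy":0.06,"dz":0.01,"ax":0.12,"ay":0,"az":0.11,"fingers":1},{"dx":-0.02,"dy":0.07,"dz":0.02,"ax":0.11,"ay":0.01,"az":0.1,"fingers":1},{"dx":-0.01,"dy":0.06,"dz":0.01,"ax":0.12,"ay":0,"az":0.11,"fingers":1},{"dx":-0.02,"dy":0.06,"dz":0.02,"ax":0.11,"ay":0.01,"az":0.11,"fingers":1},
max 1.0
```

Call:
{"name": "jog_arm", "arguments": {"steps": [{"dx":0.01,"dy":0.04,"dz":0.01,"ax":0.12,"ay":0.04,"az":-0.16,"fingers":1},{"dx":0,"dy":0.03,"dz":0.01,"ax":0.12,"ay":0.03,"az":-0.16,"fingers":1},{"dx":0.01,"dy":0.04,"dz":0.02,"ax":0.12,"ay":0.04,"az":-0.17,"fingers":1},{"dx":0,"dy":0.04,"dz":0.01,"ax":0.12,"ay":0.04,"az":-0.16,"fingers":1},{"dx":0,"dy":0.04,"dz":0.01,"ax":0.12,"ay":0.03,"az":-0.16,"fingers":1},{"dx":-0.01,"dy":0.06,"dz":0.01,"ax":0.12,"ay":0.01,"az":0.11,"fingers":1},{"dx":-0.02,"dy":0.06,"dz":0.01,"ax":0.11,"ay":0,"az":0.1,"fingers":1},{"dx":-0.01,"dy":0.07,"dz":0.02,"ax":0.12,"ay":0.01,"az":0.11,"fingers":1},{"dx":-0.02,"dy":0.06,"dz":0.01,"ax":0.12,"ay":0,"az":0.11,"fingers":1},{"dx":-0.02,"dy":0.07,"dz":0.02,"ax":0.11,"ay":0.01,"az":0.1,"fingers":1},{"dx":-0.01,"dy":0.06,"dz":0.01,"ax":0.12,"ay":0,"az":0.11,"fingers":1}]}}

```text
clock: 21.5
position: [516.8, 111.5, 179.5]
ee_rot: [-1.611, -1.916, -0.651]
contact_force: [-20.6, -5.3, 30.4]
opening: 0.316
finger_force: 96.3
```

Run:
```python
from st import *
s=snap("side"); P3=pts(s); hsv=cv2.cvtColor(s["frame"],cv2.COLOR_RGB2HSV); H,S=hsv[...,0],hsv[...,1]
save(s,"s4.png")
Q=w2s(P3.reshape(-1,3)).reshape(P3.shape); m=(s["z_map"]>0)&(abs(Q[...,0])<100)&(abs(Q[...,1])<90)&(H>10)&(H<35)&(S>70)&(Q[...,2]>148)&(Q[...,2]<175)
print(m.sum(), Q[m].min(0).round(1),Q[m].max(0).round(1),np.median(Q[m],0))
ln,e=P('ln')
a=(ln,*e); f=(ln,0,-.2,.0)
go([('ln',a,f,2)])
```

```text
t 21.5 F [-20.6  -5.3  30.4] M [1.56 5.17 2.07] q [-0.15  0.28 -0.16  1.39  0.71  1.15] open 0.316 psi,phi,th [-0.1 -0.8  0. ]
lf [ 46.  -50.    5.5] ln [46.2 60.   4. ] tf [-64.  -49.9   5.6] tn [-63.8  60.1   4.1] 
23 [ 37.3 -47.2 152.7] [ 46.8 -29.2 159.7] [ 42.55779434 -41.0517755  156.13612843]
{"dx":-0.01,"dy":0.02,"dz":0,"ax":0.03,"ay":0.01,"az":0.03,"fingers":1},{"dx":-0,"dy":0.01,"dz":0.01,"ax":0.03,"ay":0,"az":0.02,"fingers":1},
max 1.0
```

View pics/s4.png

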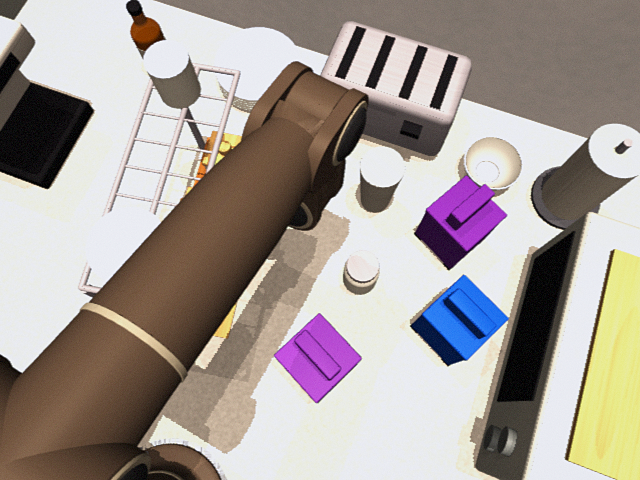

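The view shows the arm reaching under the shelf to the canister. Only the lid's far corner is visible, near (215,155), and the bystanders are undisturbed. The pressing force is high, so I relax z, level it, and shift it sideways to the middle.

Run:
```python
from st import *
ln,e=P('ln')
a=(ln,*e); f=(ln+[0,-2,2.0],0,-.1,.0); g=(ln+[3,-5,2.0],0.1,-.1,.0)
go([('ln',a,f,2),('ln',f,g,2)])
```

```text
t 21.55 F [-11.7   2.2  26.1] M [1.93 4.13 1.54] q [-0.15  0.28 -0.16  1.4   0.71  1.15] open 0.317 psi,phi,th [-0.  -0.8  0.1]
lf [ 45.7 -50.8   5.5] ln [45.7 59.2  3.9] tf [-64.3 -50.7   5.7] tn [-64.3  59.3   4.1] 
{"dx":0.01,"dy":0.04,"dz":-0.01,"ax":0.03,"ay":0.01,"az":0.03,"fingers":1},{"dx":0,"dy":0.03,"dz":-0.01,"ax":0.04,"ay":0,"az":0.03,"fingers":1},{"dx":0.02,"dy":0.03,"dz":0.02,"ax":0,"ay":0,"az":-0,"fingers":1},{"dx":0.02,"dy":0.02,"dz":0.02,"ax":0.01,"ay":0,"az":-0.01,"fingers":1},
max 1.0
```

Call:
{"name": "jog_arm", "arguments": {"steps": [{"dx":0.02,"dy":0.04,"dz":-0.02,"ax":0.03,"ay":0,"az":0.03,"fingers":1},{"dx":0.01,"dy":0.03,"dz":-0.01,"ax":0.03,"ay":0,"az":0.03,"fingers":1},{"dx":0,"dy":0,"dz":0,"ax":0,"ay":0,"az":0,"fingers":1}]}}

```text
clock: 21.92
position: [523.0, 111.1, 179.5]
ee_rot: [-1.612, -1.918, -0.641]
contact_force: [-5.2, 0.2, 1.8]
opening: 0.317
finger_force: 91.3
```

Run:
```python
from st import *
ln,e=P('ln')
a=(ln,*e); t=np.array([52,55,ln[2]]); g=(t,0.,0,.0)
go([('ln',a,g,6)])
```

```text
t 21.93 F [-5.2  0.2  1.8] M [-0.69  1.5   0.59] q [-0.15  0.3  -0.14  1.4   0.7   1.15] open 0.317 psi,phi,th [ 0.1 -0.5  0.3]
lf [ 43.9 -54.9   4.9] ln [43.7 55.1  4. ] tf [-66.1 -55.1   5.5] tn [-66.3  54.9   4.7] 
{"dx":0.01,"dy":0,"dz":0.02,"ax":0.01,"ay":0.01,"az":0.01,"fingers":1},{"dx":0.02,"dy":0.01,"dz":0.01,"ax":0,"ay":0,"az":0.01,"fingers":1},{"dx":0.01,"dy":0,"dz":0.02,"ax":0.01,"ay":0.01,"az":0,"fingers":1},{"dx":0.01,"dy":0.01,"dz":0.01,"ax":0,"ay":0.01,"az":0.01,"fingers":1},{"dx":0.02,"dy":-0,"dz":0.02,"ax":0.01,"ay":0,"az":0.01,"fingers":1},{"dx":0.01,"dy":0,"dz":0.01,"ax":0,"ay":0.01,"az":0.01,"fingers":1},
max 1.0
```

Call:
{"name": "jog_arm", "arguments": {"steps": [{"dx":0.01,"dy":0,"dz":0.02,"ax":0.01,"ay":0,"az":0.01,"fingers":1},{"dx":0.02,"dy":0.01,"dz":0.01,"ax":0.01,"ay":0,"az":0.01,"fingers":1},{"dx":0.01,"dy":0,"dz":0.02,"ax":0.01,"ay":0,"az":0,"fingers":1},{"dx":0.01,"dy":0,"dz":0.01,"ax":0,"ay":0,"az":0.01,"fingers":1},{"dx":0.02,"dy":0,"dz":0.02,"ax":0.01,"ay":0,"az":0.01,"fingers":1},{"dx":0.01,"dy":0,"dz":0.01,"ax":0,"ay":0,"az":0,"fingers":1},{"dx":0,"dy":0,"dz":0,"ax":0,"ay":0,"az":0,"fingers":1}]}}

```text
clock: 22.8
position: [524.5, 117.2, 179.7]
ee_rot: [-1.614, -1.919, -0.637]
contact_force: [-0.1, -7.6, 6.1]
opening: 0.318
finger_force: 92.3
```

Run:
```python
from st import *
ln,e=P('ln')
a=(ln,*e); t=np.array([55.5,55,ln[2]]); g=(t,0.,e[1],e[2])
go([('ln',a,g,4)])
```

```text
t 22.8 F [-0.1 -7.6  6.1] M [-1.48  0.53  0.47] q [-0.13  0.29 -0.14  1.39  0.7   1.17] open 0.318 psi,phi,th [ 0.1 -0.4  0.5]
lf [ 49.1 -57.2   4.8] ln [49.  52.8  4.1] tf [-60.9 -57.3   5.8] tn [-61.   52.7   5.1] 
{"dx":0.02,"dy":-0.01,"dz":0.02,"ax":-0,"ay":-0,"az":0,"fingers":1},{"dx":0.02,"dy":-0.01,"dz":0.02,"ax":-0,"ay":-0,"az":0,"fingers":1},{"dx":0.02,"dy":-0.01,"dz":0.01,"ax":-0,"ay":-0,"az":0.01,"fingers":1},{"dx":0.02,"dy":-0.01,"dz":0.02,"ax":-0.01,"ay":-0,"az":-0,"fingers":1},
max 1.0
```

Call:
{"name": "jog_arm", "arguments": {"steps": [{"dx":0.02,"dy":-0.01,"dz":0.02,"ax":0,"ay":0,"az":0,"fingers":1},{"dx":0.02,"dy":-0.01,"dz":0.02,"ax":0,"ay":0,"az":0,"fingers":1},{"dx":0,"dy":0,"dz":0,"ax":0,"ay":0,"az":0,"fingers":1}]}}

```text
clock: 23.18
position: [523.9, 119.9, 180.5]
ee_rot: [-1.615, -1.921, -0.64]
contact_force: [2.2, -9.5, 9.6]
opening: 0.319
finger_force: 92.8
```

```bash
python3 st.py
```

```text
t 23.18 F [ 2.2 -9.5  9.6] M [-1.76  0.37  0.35] q [-0.13  0.29 -0.14  1.39  0.7   1.18] open 0.319 psi,phi,th [ 0.  -0.5  0.6]
lf [ 51.7 -57.5   5.7] ln [51.6 52.5  4.7] tf [-58.3 -57.6   6.8] tn [-58.4  52.4   5.8]
```

Run:
```python
from st import *
ln,e=P('ln')
a=(ln,*e); g=(ln+[3,1.5,0.3],0.,-.1,0)
go([('ln',a,g,3)])
```

```text
t 23.18 F [ 2.2 -9.5  9.6] M [-1.76  0.37  0.35] q [-0.13  0.29 -0.14  1.39  0.7   1.18] open 0.319 psi,phi,th [ 0.  -0.5  0.6]
lf [ 51.7 -57.5   5.7] ln [51.6 52.5  4.7] tf [-58.3 -57.6   6.8] tn [-58.4  52.4   5.8] 
{"dx":0,"dy":-0,"dz":0.01,"ax":0.01,"ay":0.02,"az":0.01,"fingers":1},{"dx":0.01,"dy":-0,"dz":0,"ax":0.01,"ay":0.03,"az":0.02,"fingers":1},{"dx":-0,"dy":-0,"dz":0.01,"ax":0.02,"ay":0.02,"az":0.01,"fingers":1},
max 1.0
```

Call:
{"name": "jog_arm", "arguments": {"steps": [{"dx":0.01,"dy":-0.01,"dz":0.01,"ax":0.01,"ay":0.02,"az":0.01,"fingers":1},{"dx":0.01,"dy":-0.01,"dz":0,"ax":0.01,"ay":0.03,"az":0.02,"fingers":1},{"dx":0.01,"dy":0,"dz":0.01,"ax":0.02,"ay":0.02,"az":0.01,"fingers":1},{"dx":0,"dy":0,"dz":0,"ax":0,"ay":0,"az":0,"fingers":1}]}}

```text
clock: 23.68
position: [522.8, 121.9, 180.0]
ee_rot: [-1.61, -1.91, -0.64]
contact_force: [4.9, -7.9, 4.0]
opening: 0.318
finger_force: 92.5
```

```bash
python3 st.py
```

```text
t 23.68 F [ 4.9 -7.9  4. ] M [-1.84 -0.81 -0.25] q [-0.13  0.29 -0.14  1.39  0.71  1.18] open 0.318 psi,phi,th [ 0.1 -0.1 -0. ]
lf [ 55.6 -55.6   5.5] ln [55.5 54.4  5.2] tf [-54.4 -55.7   5.4] tn [-54.5  54.3   5.1]
```

Call:
{"name": "jog_arm", "arguments": {"steps": [{"dx":0.02,"dy":0,"dz":0.01,"ax":0,"ay":0,"az":0,"fingers":1},{"dx":0,"dy":0,"dz":0,"ax":0,"ay":0,"az":0,"fingers":1}]}}

```text
clock: 23.92
position: [522.7, 122.6, 180.3]
ee_rot: [-1.611, -1.911, -0.639]
contact_force: [4.3, -11.4, 5.0]
opening: 0.32
finger_force: 92.7
```

```bash
python3 st.py
```

```text
t 23.93 F [  4.3 -11.4   5. ] M [-2.46 -0.8  -0.22] q [-0.13  0.29 -0.14  1.39  0.71  1.18] open 0.32 psi,phi,th [ 0.1 -0.2  0.1]
lf [ 56.  -55.7   5.6] ln [55.9 54.3  5.4] tf [-54.  -55.8   5.8] tn [-54.1  54.2   5.5]
```

Call:
{"name": "jog_arm", "arguments": {"steps": [{"dx":0.01,"dy":0,"dz":0.02,"ax":0,"ay":0,"az":0,"fingers":1},{"dx":0,"dy":0,"dz":0,"ax":0,"ay":0,"az":0,"fingers":1}]}}

```text
clock: 24.18
position: [522.6, 123.6, 180.7]
ee_rot: [-1.611, -1.911, -0.64]
contact_force: [4.4, -15.1, 11.2]
opening: 0.314
finger_force: 93.6
```

Run:
```python
from st import *
s=snap("top"); save(s,"t4.png"); P3=pts(s); hsv=cv2.cvtColor(s["frame"],cv2.COLOR_RGB2HSV); H,S=hsv[...,0],hsv[...,1]
Q=w2s(P3.reshape(-1,3)).reshape(P3.shape); b=(s["z_map"]>0)&(abs(Q[...,0])<90)&(abs(Q[...,1])<80)&(H>10)&(H<35)&(S>60)
for lo,hi in((148,170),(195,215)):
    m=b&(Q[...,2]>lo)&(Q[...,2]<hi)
    if m.sum(): print(m.sum(), Q[m].min(0).round(1),Q[m].max(0).round(1))
```

```text
t 24.18 F [  4.4 -15.1  11.2] M [-2.31 -0.32  0.01] q [-0.12  0.29 -0.14  1.39  0.71  1.18] open 0.314 psi,phi,th [ 0.  -0.2  0.1]
lf [ 57.  -55.9   6.1] ln [57.  54.1  5.7] tf [-53.  -55.9   6.2] tn [-53.   54.1   5.9] 
776 [-54.4 -55.  149.9] [ 58.6  56.5 165.7]
315 [-46.4 -36.1 196.3] [ 47.9  41.8 214.6]
```

Call:
{"name": "jog_arm", "arguments": {"steps": [{"dx":0,"dy":0,"dz":-0.01,"ax":0,"ay":0,"az":0,"fingers":1},{"dx":0,"dy":0,"dz":0,"ax":0,"ay":0,"az":0,"fingers":0.6},{"dx":0,"dy":0,"dz":0,"ax":0,"ay":0,"az":0,"fingers":0.4},{"dx":0,"dy":0,"dz":0,"ax":0,"ay":0,"az":0,"fingers":0.2},{"dx":0,"dy":0,"dz":0,"ax":0,"ay":0,"az":0,"fingers":0},{"dx":0,"dy":0,"dz":0,"ax":0,"ay":0,"az":0,"fingers":0},{"dx":0,"dy":0,"dz":0,"ax":0,"ay":0,"az":0,"fingers":0}], "grip_force": 30}}

```text
clock: 25.1
position: [521.0, 125.4, 180.3]
ee_rot: [-1.608, -1.906, -0.639]
contact_force: [0.1, -1.0, 0.2]
opening: 1.0
finger_force: 0.0
```

```bash
cat > lid.py <<'E'
from st import *
for n in("top","side"):
    s=snap(n); P3=pts(s); hsv=cv2.cvtColor(s["frame"],cv2.COLOR_RGB2HSV); H,S=hsv[...,0],hsv[...,1]
    Q=w2s(P3.reshape(-1,3)).reshape(P3.shape); b=(s["z_map"]>0)&(abs(Q[...,0])<90)&(abs(Q[...,1])<80)&(H>10)&(H<35)&(S>60)
    for lo,hi in((150,164),(197,212)):
        m=b&(Q[...,2]>lo)&(Q[...,2]<hi); m=cv2.morphologyEx(m.astype(np.uint8),cv2.MORPH_OPEN,np.ones((2,2)))>0
        if m.sum(): print(n,m.sum(), Q[m].min(0).round(1),Q[m].max(0).round(1),np.median(Q[m][:,2]).round(1),cv2.minAreaRect(Q[m][:,:2].astype(np.float32)))
    if n=="top":
        r=(s["z_map"]>0)&(Q[...,2]>42)&(Q[...,2]<58)&(H<14)&(S>120)&(abs(Q[...,1])<110)&(Q[...,0]>30)&(Q[...,0]<90); print("rail",r.sum(), np.percentile(Q[r][:,0],[1,99]) if r.sum() else 0)
    save(s,f"{n}_{int(robot.read_state()['clock']*10)}.png")
E
python3 lid.py
```

```text
t 25.1 F [ 0.1 -1.   0.2] M [-0.6  -0.07  0.02] q [-0.12  0.29 -0.15  1.39  0.71  1.18] open 1.0 psi,phi,th [ 0.1 -0.  -0.2]
lf [ 59.9 -54.    5.8] ln [59.8 56.   5.8] tf [-50.1 -54.1   5.4] tn [-50.2  55.9   5.4] 
top 745 [-218.8  -52.     0.8] [  86.5   60.1 1314.2] 158.2 ((-64.69284057617188, 0.9442939758300781), (305.3758544921875, 111.9290542602539), 1.5232539176940918)
top 252 [-218.8  -10.9  153. ] [  49.3   51.7 1314.2] 205.8 ((-87.02244567871094, 16.646074295043945), (33.73147964477539, 270.59136962890625), 82.21104431152344)
rail 204 [54.09216831 73.42512837]
```

Call:
{"name": "jog_arm", "arguments": {"steps": [{"dx":0,"dy":0,"dz":-0.2,"ax":0,"ay":0,"az":0,"fingers":0},{"dx":0,"dy":0,"dz":-0.4,"ax":0,"ay":0,"az":0,"fingers":0},{"dx":0,"dy":0,"dz":-0.6,"ax":0,"ay":0,"az":0,"fingers":0},{"dx":0,"dy":0,"dz":-0.6,"ax":0,"ay":0,"az":0,"fingers":0},{"dx":0,"dy":0,"dz":-0.6,"ax":0,"ay":0,"az":0,"fingers":0},{"dx":-0.5,"dy":0,"dz":-0.3,"ax":0,"ay":0,"az":0,"fingers":0},{"dx":-0.6,"dy":0,"dz":-0.5,"ax":0,"ay":0,"az":0,"fingers":0},{"dx":-0.6,"dy":0,"dz":-0.6,"ax":0,"ay":0,"az":0,"fingers":0},{"dx":-0.6,"dy":0,"dz":-0.6,"ax":0,"ay":0,"az":0,"fingers":0},{"dx":-0.6,"dy":0,"dz":-0.6,"ax":0,"ay":0,"az":0,"fingers":0}]}}

```text
clock: 26.45
position: [570.0, -194.3, 263.8]
ee_rot: [-1.632, -1.92, -0.65]
contact_force: [0.1, 0.5, -0.9]
opening: 0.998
finger_force: 0.0
```

```bash
sed -i 's/m=cv2.morph.*>0$/pass/; s/abs(Q\[...,0\])<90/abs(Q[...,0]-5)<75/' lid.py; python3 lid.py; ls pics
```

```text
t 26.45 F [ 0.1  0.5 -0.9] M [-0.61 -0.04 -0.03] q [-0.57  0.66  0.58  2.02  0.54  0.69] open 0.998 psi,phi,th [-0.8 -1.   0.9]
lf [-267.5  -52.7   89.2] ln [-266.1   57.3   87.4] tf [-377.5  -51.2   90.9] tn [-376.1   58.7   89. ] 
top 1457 [-57.5 -55.5 150.2] [ 55.2  56.5 164. ] 157.8 ((-1.1672744750976562, 0.4911231994628906), (112.71257019042969, 111.92227935791016), 0.026878463104367256)
top 375 [-47.1 -13.6 197.1] [ 43.9  14.5 211.7] 205.5 ((-1.5982780456542969, 0.4530344009399414), (28.13324546813965, 90.96307373046875), 89.97976684570312)
rail 213 [53.64866449 73.00016256]
side 1063 [-58.9 -55.9 150.7] [ 54.5  52.8 164. ] 156.8 ((-2.18670654296875, -1.5316543579101562), (113.68463897705078, 108.27857208251953), 0.24323953688144684)
side 584 [-47.9 -14.  197.2] [ 42.7  15.5 209.3] 204.5 ((-2.5733718872070312, 1.2918577194213867), (90.57469177246094, 29.378110885620117), 1.2346194982528687)
s1.png
s2.png
s3.png
s4.png
side0.png
side_252.png
side_265.png
sidecrop.png
t4.png
top0.png
top_251.png
top_265.png
topcrop.png
```

Run:
```python
from h import *
p,R=tool(); print(w2s(p)); T=RS*RT
w=[(s2w(np.array([-170,0,170.])),T,5),(s2w(np.array([-100,0,80.])),T,4),(s2w(np.array([-85,0,72.])),T,2)]
rows(w,f=1)
```

```text
[-320.87233704    6.9334711   262.23409818]
{"dx":0.17,"dy":0.01,"dz":0.57,"ax":0.03,"ay":0.02,"az":-0,"fingers":1},{"dx":0.16,"dy":0.01,"dz":0.56,"ax":0.04,"ay":0.02,"az":-0,"fingers":1},{"dx":0.16,"dy":0.02,"dz":0.57,"ax":0.03,"ay":0.02,"az":-0.01,"fingers":1},{"dx":0.16,"dy":0.01,"dz":0.57,"ax":0.03,"ay":0.02,"az":0,"fingers":1},{"dx":0.16,"dy":0.03,"dz":0.56,"ax":0.04,"ay":0.02,"az":-0,"fingers":1},{"dx":-0.04,"dy":-0,"dz":0.48,"ax":-0,"ay":-0,"az":-0,"fingers":1},{"dx":-0.04,"dy":-0,"dz":0.47,"ax":-0,"ay":-0,"az":-0,"fingers":1},{"dx":-0.04,"dy":-0,"dz":0.47,"ax":-0,"ay":-0,"az":-0,"fingers":1},{"dx":-0.05,"dy":-0,"dz":0.48,"ax":-0,"ay":-0,"az":-0,"fingers":1},{"dx":0.05,"dy":-0,"dz":0.13,"ax":-0,"ay":-0,"az":-0,"fingers":1},{"dx":0.05,"dy":-0,"dz":0.13,"ax":-0,"ay":-0,"az":-0,"fingers":1},
max 1.0
```

View pics/side_265.png

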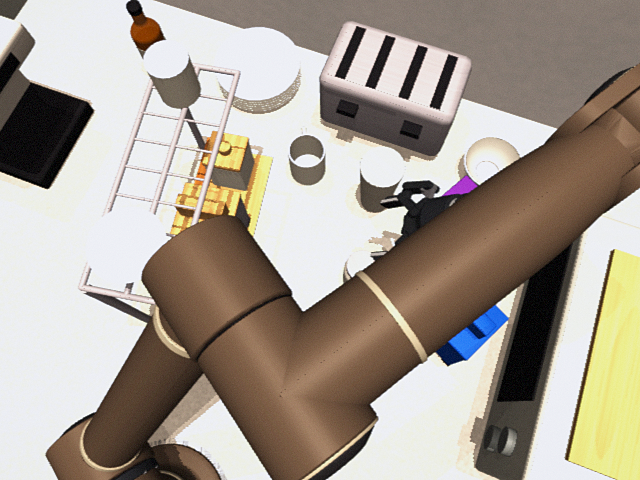

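The canister stands on the board with its lid around (205,205), and the open hand is clear of it near (410,205). I'll finish with a gentle low push on its trailing face, fingers shut, to make sure it is home.

Call:
{"name": "jog_arm", "arguments": {"steps": [{"dx":0.17,"dy":0.01,"dz":0.57,"ax":0.03,"ay":0.02,"az":0,"fingers":1},{"dx":0.16,"dy":0.01,"dz":0.56,"ax":0.04,"ay":0.02,"az":0,"fingers":1},{"dx":0.16,"dy":0.02,"dz":0.57,"ax":0.03,"ay":0.02,"az":-0.01,"fingers":1},{"dx":0.16,"dy":0.01,"dz":0.57,"ax":0.03,"ay":0.02,"az":0,"fingers":1},{"dx":0.16,"dy":0.03,"dz":0.56,"ax":0.04,"ay":0.02,"az":0,"fingers":1},{"dx":-0.04,"dy":0,"dz":0.48,"ax":0,"ay":0,"az":0,"fingers":1},{"dx":-0.04,"dy":0,"dz":0.47,"ax":0,"ay":0,"az":0,"fingers":1},{"dx":-0.04,"dy":0,"dz":0.47,"ax":0,"ay":0,"az":0,"fingers":1},{"dx":-0.05,"dy":0,"dz":0.48,"ax":0,"ay":0,"az":0,"fingers":1},{"dx":0,"dy":0,"dz":0,"ax":0,"ay":0,"az":0,"fingers":1}]}}

```text
clock: 27.8
position: [537.0, 28.8, 81.4]
ee_rot: [-1.603, -1.909, -0.631]
contact_force: [0.8, -0.4, 0.9]
opening: 0.0
finger_force: 0.0
```

Run:
```python
from h import *
p,R=tool(); print(w2s(p)); T=RS*RT
st=robot.read_state(); print(st["joint_positions"].round(2),st["contact_force"].round(1),st["opening"])
rows([(s2w(np.array([-71,0.5,66.])),T,4)],f=1)
```

```text
[-94.35219027   0.67437863  81.39985399]
[-0.28  0.46 -0.15  1.35  0.66  0.98] [ 0.8 -0.4  0.9] 0.00022978713287813345
{"dx":0.03,"dy":0,"dz":0.11,"ax":-0.01,"ay":-0,"az":0.01,"fingers":1},{"dx":0.02,"dy":0,"dz":0.12,"ax":-0.01,"ay":-0,"az":0,"fingers":1},{"dx":0.03,"dy":0,"dz":0.11,"ax":-0.01,"ay":-0.01,"az":0.01,"fingers":1},{"dx":0.03,"dy":0,"dz":0.11,"ax":-0.01,"ay":0,"az":0.01,"fingers":1},
max 1.0
```

Call:
{"name": "jog_arm", "arguments": {"steps": [{"dx":0.03,"dy":0,"dz":0.11,"ax":0,"ay":0,"az":0,"fingers":1},{"dx":0.02,"dy":0,"dz":0.12,"ax":0,"ay":0,"az":0,"fingers":1},{"dx":0.03,"dy":0,"dz":0.11,"ax":0,"ay":0,"az":0,"fingers":1},{"dx":0.03,"dy":0,"dz":0.08,"ax":0,"ay":0,"az":0,"fingers":1},{"dx":0,"dy":0,"dz":0,"ax":0,"ay":0,"az":0,"fingers":1}]}}

```text
clock: 28.42
position: [534.5, 49.5, 67.7]
ee_rot: [-1.605, -1.91, -0.633]
contact_force: [0.6, -0.2, -0.1]
opening: 0.001
finger_force: 0.0
```

Call:
{"name": "jog_arm", "arguments": {"steps": [{"dx":0.02,"dy":0,"dz":0.02,"ax":0,"ay":0,"az":0,"fingers":1},{"dx":0,"dy":0,"dz":0,"ax":0,"ay":0,"az":0,"fingers":1}]}}

```text
clock: 28.68
position: [534.5, 50.9, 67.9]
ee_rot: [-1.605, -1.91, -0.633]
contact_force: [0.1, 0.2, -0.4]
opening: 0.002
finger_force: 0.0
```

Call:
{"name": "jog_arm", "arguments": {"steps": [{"dx":0.02,"dy":0,"dz":0.02,"ax":0,"ay":0,"az":0,"fingers":1},{"dx":0,"dy":0,"dz":0,"ax":0,"ay":0,"az":0,"fingers":1}]}}

```text
clock: 28.92
position: [534.1, 52.6, 67.7]
ee_rot: [-1.605, -1.91, -0.633]
contact_force: [-0.5, 1.2, -0.5]
opening: 0.001
finger_force: 0.0
```

Call:
{"name": "jog_arm", "arguments": {"steps": [{"dx":0.02,"dy":0,"dz":0.02,"ax":0,"ay":0,"az":0,"fingers":1},{"dx":0,"dy":0,"dz":0,"ax":0,"ay":0,"az":0,"fingers":1}]}}

```text
clock: 29.18
position: [533.8, 54.3, 67.6]
ee_rot: [-1.605, -1.91, -0.633]
contact_force: [0.8, 0.5, 0.5]
opening: 0.003
finger_force: 0.0
```

Call:
{"name": "jog_arm", "arguments": {"steps": [{"dx":0.02,"dy":0,"dz":0.02,"ax":0,"ay":0,"az":0,"fingers":1},{"dx":0,"dy":0,"dz":0,"ax":0,"ay":0,"az":0,"fingers":1}]}}

```text
clock: 29.42
position: [533.6, 55.7, 67.6]
ee_rot: [-1.606, -1.91, -0.633]
contact_force: [0.6, -3.5, 0.2]
opening: 0.001
finger_force: 1.3
```

Call:
{"name": "jog_arm", "arguments": {"steps": [{"dx":0.01,"dy":0,"dz":0.01,"ax":0,"ay":0,"az":0,"fingers":1},{"dx":0,"dy":0,"dz":0,"ax":0,"ay":0,"az":0,"fingers":1}]}}

```text
clock: 29.68
position: [533.6, 56.1, 67.6]
ee_rot: [-1.606, -1.911, -0.633]
contact_force: [-0.0, -6.0, 0.9]
opening: 0.003
finger_force: 2.7
```

Call:
{"name": "jog_arm", "arguments": {"steps": [{"dx":0.01,"dy":0,"dz":0.01,"ax":0,"ay":0,"az":0,"fingers":1},{"dx":0,"dy":0,"dz":0,"ax":0,"ay":0,"az":0,"fingers":1}]}}

```text
clock: 29.92
position: [533.7, 56.4, 67.6]
ee_rot: [-1.607, -1.911, -0.632]
contact_force: [1.4, -7.2, 1.6]
opening: 0.001
finger_force: 3.9
```

Call:
{"name": "jog_arm", "arguments": {"steps": [{"dx":0.01,"dy":0,"dz":0.01,"ax":0,"ay":0,"az":0,"fingers":1},{"dx":0,"dy":0,"dz":0,"ax":0,"ay":0,"az":0,"fingers":1}]}}

```text
clock: 30.18
position: [533.7, 56.5, 67.6]
ee_rot: [-1.608, -1.912, -0.632]
contact_force: [-0.2, -12.1, 3.5]
opening: 0.003
finger_force: 6.0
```

Call:
{"name": "jog_arm", "arguments": {"steps": [{"dx":0.01,"dy":0,"dz":0.01,"ax":0,"ay":0,"az":0,"fingers":1},{"dx":0,"dy":0,"dz":0,"ax":0,"ay":0,"az":0,"fingers":1}]}}

```text
clock: 30.42
position: [533.7, 56.6, 67.5]
ee_rot: [-1.609, -1.913, -0.631]
contact_force: [-0.2, -16.7, 5.2]
opening: -0.0
finger_force: 8.2
```

The force climbs while the position stands still, so it is firmly against the rail. I back off.

Call:
{"name": "jog_arm", "arguments": {"steps": [{"dx":-0.04,"dy":0,"dz":-0.04,"ax":0,"ay":0,"az":0,"fingers":1},{"dx":-0.1,"dy":0,"dz":-0.1,"ax":0,"ay":0,"az":0,"fingers":1},{"dx":0,"dy":0,"dz":-0.6,"ax":0,"ay":0,"az":0,"fingers":1},{"dx":0,"dy":0,"dz":-0.7,"ax":0,"ay":0,"az":0,"fingers":1},{"dx":0,"dy":0,"dz":-0.7,"ax":0,"ay":0,"az":0,"fingers":1},{"dx":0,"dy":0,"dz":-0.5,"ax":0,"ay":0,"az":0,"fingers":1},{"dx":0,"dy":0,"dz":0,"ax":0,"ay":0,"az":0,"fingers":1}]}}

```text
clock: 31.3
position: [553.4, -54.6, 178.5]
ee_rot: [-1.608, -1.91, -0.635]
contact_force: [0.9, -0.1, -0.2]
opening: -0.004
finger_force: 0.0
```

```bash
python3 lid.py
python3 - <<'E'
from h import *
s=snap("top"); P=pts(s)
Q=w2s(P.reshape(-1,3)).reshape(P.shape); ok=s["z_map"]>0; hsv=cv2.cvtColor(s["frame"],cv2.COLOR_RGB2HSV); H,S=hsv[...,0],hsv[...,1]
for nm,sy,lo,hi in(("near",1,134,150),("far",-1,110,125)):
    m=ok&(abs(Q[...,0])<50)&(Q[...,1]*sy>100)&(Q[...,1]*sy<205)&(Q[...,2]>lo)&(Q[...,2]<hi)&(H>8)&(H<35)&(S>60)
    print(nm,m.sum(),Q[m].min(0).round(1),Q[m].max(0).round(1))
E
```

```text
t 31.3 F [ 0.9 -0.1 -0.2] M [-0.62 -0.1   0.03] q [-0.4   0.5   0.13  1.66  0.61  0.85] open -0.004 psi,phi,th [ 0.2  0.  -0. ]
lf [-123.4  -55.7    3.8] ln [-123.8   54.3    3.8] tf [-233.4  -56.1    3.7] tn [-233.8   53.9    3.8] 
top 1468 [-57.5 -55.8 150.4] [ 55.8  56.2 163.9] 157.7 ((-0.8676834106445312, 0.208953857421875), (112.02528381347656, 113.32440185546875), 89.96531677246094)
top 379 [-46.5 -13.7 197. ] [ 45.   14.4 211.2] 205.7 ((-0.728363037109375, 0.49674224853515625), (91.45276641845703, 27.922327041625977), 0.32752907276153564)
rail 212 [53.61439678 72.48605723]
side 1962 [-57.8 -56.6 150. ] [ 54.8  57.4 164. ] 156.8 ((-1.5227813720703125, 0.40529632568359375), (112.54373168945312, 114.01945495605469), 0.06359650194644928)
side 590 [-46.8 -14.6 197. ] [ 42.9  15.4 208.9] 204.6 ((-1.9469947814941406, 0.24565887451171875), (29.819074630737305, 89.68370056152344), 89.5870132446289)
near 536 [-33.8 115.2 134.8] [ 32.8 195.8 149.5]
far 731 [ -34.1 -194.2  110.1] [  46.7 -114.3  124.6]
```

```bash
ls -t pics | head -2
```

```text
side_314.png
top_313.png
```

View pics/side_314.png

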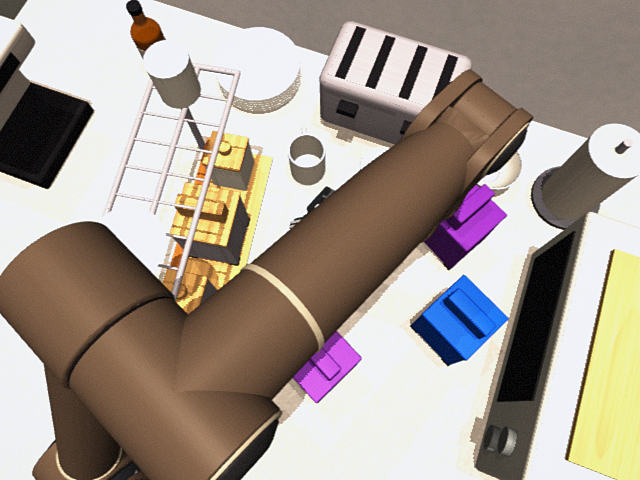

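The canister stands square at (210,225), between the tins at (228,160) and (195,285). The mug and the other things are undisturbed, and the hand is free at (315,205). Handing in.

```bash
python3 -c "
from station import robot
print(robot.close_job())"
```

```text
the job is handed in; nothing more can be done
None
```

The canister was walked up near corner first, and by the last camera check it stands square against the stop rail, midway between the tins to within about 1 mm; the hand is clear and the job is handed in at about 31 s, though at the end of the first swing the far corner may have been momentarily unweighted (upward pull about equal to its weight).

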